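# Load the large coffee pod from the back of the pod rail

### The job

I'd like a big coffee: take the two smaller pods out of the pod rail through its open end and stand them on the chopping board, then fetch the large pod from behind them and seat it flat, body up, in the round pod seat of the coffee machine. Then put the two smaller pods back in the rail in the same order as they stood before (the one that was nearer the open end again nearer the open end), slid in under the lips as far as they will go, one against the other. Leave the tea carton and the honey jar as they stand.

Things in the scene. Friction and masses are not known exactly. Their poses are not given: they have to be found in the camera images.
- pod_small: small aluminium coffee pod: round flange 56 mm across, 3 mm thick, at the bottom; above it a plain round upright body 35 mm across (grip it here, 10 to 26 mm above the underside); 34 mm high in all, 20 g. Origin: centre of the underside, z up; yaw means nothing. Starts front or middle in the rail (swapped with the medium pod at random)
- pod_medium: medium aluminium coffee pod: round flange 56 mm across, 3 mm thick, at the bottom; above it a plain round upright body 40 mm across (grip it here, 10 to 36 mm above the underside); 44 mm high in all, 25 g. Origin: centre of the underside, z up; yaw means nothing. Starts front or middle in the rail (swapped with the small pod at random)
- pod_large: large aluminium coffee pod: round flange 56 mm across, 3 mm thick, at the bottom; above it a plain round upright body 44 mm across (grip it here, 10 to 46 mm above the underside); 54 mm high in all, 30 g. Origin: centre of the underside, z up; yaw means nothing. Starts rearmost in the rail, at the stop
- pod_rail: fixed pod rail, a T-track: wooden base 252x92x10 mm, steel lips over the pods' flanges. Origin: centre of underside; x from open end (-x) to stop, y across, z up. Pods stand 10 mm above origin; under the lips (x -60 to +121 mm) they only slide, lightly. Slot for body 47, for flange 59 wide, 6.5 high; lip tops 18.5 above origin. Start centres x = +91, +32, -27; when all home +93, +37
- rail_mouth (a point): centre of the rail's open mouth, on the wood, where a pod's underside centre stands when it is lifted off or set down; 92 mm before the rail's origin, 10 mm above its underside, same axes. No lips here (they begin 32 mm further to +x); low flared guides beside it, 75 narrowing to 59 mm apart, tops 6 mm above this point
- pod_seat (a point): centre of the flat floor of the coffee machine's pod seat (a pod's underside centre goes here). Machine fixed, black, lid open, mug below. x to its rear, z up. Round it a steel funnel ring 8 mm high, 61 mm wide at the floor, 77 at the top, 83 outside. Open lid from 55 mm behind, sloping back, to 80 mm higher. Machine 104 wide, from 55 mm before to 188 behind this point, 160 mm above worktop
- board: wooden chopping board lying on the hob, fixed, 210x300x22 mm, empty: the side area for the two smaller pods. Origin: centre of the underside, x along the 210 mm side, y along the 300 mm side, z up; the top is 22 mm above the origin
- tea_carton: bystander: red carton of tea bags, 69x133x66 mm, loose; origin: centre of the underside. To be left where it is
- honey_jar: bystander: honey jar with a red lid, 60 mm across, 86 mm high, loose; origin: centre of the underside. To be left where it is
Not all that is in view belongs to the job. Leave any blue look-alike of the pod_large alone.

How it is judged (in metres and radians):
On the way, in this order (a step that is already met when the one before it is completed fails the run):
1. both smaller pods stand upright and released on the chopping board, the large pod still in the rail (x of pod_small in the frame of board between -0.105 and 0.105 m and y of pod_small in the frame of board between -0.15 and 0.15 m and z of pod_small in the frame of board between 0.018 and 0.027 m and angle between each of pod_small, pod_medium's own z axis and vertical below 0.12 rad and x of pod_medium in the frame of board between -0.105 and 0.105 m and y of pod_medium in the frame of board between -0.15 and 0.15 m and z of pod_medium in the frame of board between 0.018 and 0.027 m and contact force between the fingers and pod_small below 0.05 N and linear speed of each of pod_small, pod_medium below 0.02 m/s and contact force between the fingers and pod_medium below 0.05 N and x of pod_large in the frame of pod_rail between 0 and 0.1 m and z of pod_large in the frame of pod_rail between 0 and 0.03 m), for 0.2 s.
2. the large pod sits released in the machine's pod seat, the two smaller ones still on the board (horizontal distance between pod_large and pod_seat below 0.005 m and distance between pod_large and pod_seat below 0.006 m and angle between each of pod_large, pod_small, pod_medium's own z axis and vertical below 0.12 rad and contact force between the fingers and pod_large below 0.05 N and linear speed of pod_large below 0.02 m/s and x of pod_small in the frame of board between -0.105 and 0.105 m and y of pod_small in the frame of board between -0.15 and 0.15 m and z of pod_small in the frame of board between 0.018 and 0.027 m and x of pod_medium in the frame of board between -0.105 and 0.105 m and y of pod_medium in the frame of board between -0.15 and 0.15 m and z of pod_medium in the frame of board between 0.018 and 0.027 m), for 0.2 s.
At the end, for the whole second after the job is handed in: Large pod flat in the pod seat (within 5 mm, upright); small and medium pod upright under the lips in the two places next to the stop (both centres beyond x = +22 mm of the rail), in their old order, so each has ended one place (45 to 80 mm) from its start; all released and at rest (horizontal distance between pod_large and pod_seat below 0.005 m and distance between pod_large and pod_seat below 0.006 m and angle between each of pod_large, pod_small, pod_medium's own z axis and vertical below 0.12 rad and x of pod_small in the frame of pod_rail between 0.022 and 0.1 m and y of pod_small in the frame of pod_rail between -0.008 and 0.008 m and z of pod_small in the frame of pod_rail between 0.007 and 0.014 m and distance of pod_small from where it was at the start of the episode between 0.045 and 0.08 m and x of pod_medium in the frame of pod_rail between 0.022 and 0.1 m and y of pod_medium in the frame of pod_rail between -0.008 and 0.008 m and z of pod_medium in the frame of pod_rail between 0.007 and 0.014 m and distance of pod_medium from where it was at the start of the episode between 0.045 and 0.08 m and contact force between the fingers and pod_large below 0.05 N and linear speed of each of pod_large, pod_small, pod_medium below 0.02 m/s and contact force between the fingers and pod_small below 0.05 N and contact force between the fingers and pod_medium below 0.05 N); the robot touches nothing.
It fails at once if the tea carton or the honey jar is shifted by more than 20 mm or tipped (distance of any of tea_carton, honey_jar from where it was at the start of the episode above 0.02 m or angle between any of tea_carton, honey_jar's own z axis and vertical above 0.3 rad).
It also fails if it takes over 141 s, if anything falls off the work surface, if the arm or the gripper's body presses on something with over 40 N, if the wrist force passes 120 N, or if a joint passes its speed limit or range.

### The arm

A 6-joint arm with a two-finger parallel gripper is mounted at the origin on a cart in front of the work surface, level with it; the furniture and walls round the work are solid. World frame = base frame: x ahead of the robot, y to its left, z up, the work surface at z = 0. Lengths are in m, angles in degrees, forces in N, time in s.
With the tool pointing down it reaches from about 0.4 to 0.825 m from the base axis. Payload 7 kg.
Tool frame: the origin (TCP) lies midway between the tips of the shut fingers; the grasp point (between the pads) lies 19 mm behind it; z points along the fingers, y is the line along which they close (so a half turn about z gives the same grasp; the last joint's range is limited). The gripper opens to 88 mm and grips with 3 to 60 N. Pads are 19 mm wide; open, the fingers measure 130 mm over their backs; the gripper's body (78 mm by 193 mm) begins 47 mm behind the grasp point.
Start: joints at [-49.211, 20.546, 0.682, 0, -70.136, -16.507], TCP at [0.278, -0.615, 0.194] pointing down, gripper open.
Joint ranges: [-176.03, 176.03], [-82.01, 121.73], [-58.28, 71.71], [-173.87, 95.51], [-174.79, -0.11], [-173.66, 173.66]. Speed limits (degrees/s): [136.94, 136.94, 172.46, 180, 180, 180].

### API

Orientations are given as [roll, pitch, yaw] about the fixed x, y, z axes, in that order (R = Rz(yaw) Ry(pitch) Rx(roll)).
In Python, from plant import ctrl gives the robot as it stands.
- The arm moves only by the tool arm_command, never from a script. Its argument "steps" is a list of rows, each an object with "translation": the shift along the tool's x, y, z in mm, a list of three; "rotation": the turn, a rotation vector about the tool's x, y, z in units of 5 degrees (1.0 is 5 degrees), a list of three; "claw": the finger opening in mm, from 0 to 87.6. In form: [{"translation": [x, y, z], "rotation": [rx, ry, rz], "claw": claw}, ...]. A call has 1 to 5 rows; each row is the pose to reach, as a shift and turn from the pose commanded when the call began, along the tool's axes at that moment; what a row does not reach only later rows make up. A row lasts 1/10 s, in which the tool goes at most 50 mm and 8.59 degrees, less where a joint would pass 70% of its speed; a pose out of reach is approached as far as the arm can. A call with a gripper value outside its range is refused whole. The fingers move at their own pace and stop on an object; the grip force is fixed at half the most. Time passes only in rows, so rows that repeat a pose let the fingers close. It gives the time, the measured TCP pose, the force, the opening and the grip force at its end, in the units of the state.
- ctrl.get_obs(): the state, without advancing time (a new reading comes with each control period).
- ctrl.snapshot(name): name is "side" or "top"; returns (picture, depth): 400x640x3 uint8, red, green, blue; 400x640 float32, m along the optical axis (not along the pixel's ray), 0 where there is no reading.
- ctrl.calibration(name): a dict with "vertical_fov" (degrees; the focal length in pixels is half the picture's height over the tangent of half this angle, whatever the lens; pixels are square), "cx", "cy" (the principal point, pixels), "rvec" (rotation vector, rad) and "tvec" (3), from world to camera coordinates, as OpenCV has them. Camera axes: x right, y down, z forward; pixel columns grow to the right and rows downward; lengths in m; the calibration is good to about 2 mm. A picture is of the moment at which its call begins. calibration takes no time and is no camera call.
- ctrl.close_job(): hands the job in; it is judged then, once.
The state is a dict: "clock": time; "joint_pos": joint angles; "qvel": joint speeds; "tau": joint torques, N m; "tool_pos": TCP position; "orientation": TCP orientation; "force": force on the tool from outside, world axes, zero at the start; "moment": the same for the moment, N m; "opening": finger opening in m; "gripper_force": force on a finger pad.
Only numpy, scipy, OpenCV 4.12 (cv2) and the standard library are available. Lean on these libraries where they do the work, as an engineer would, in place of code of your own. Each camera call takes 0.05 s, during which the arm holds its last target. There are 200 camera calls.

## Working session

There is one attempt and no reset: what is moved stays moved. The work goes in short steps, Python scripts to look and compute and a tool call to move; the robot and the scene stay as the last step left them, time stands still between calls to the robot, and variables do not carry over. Pictures are saved under pics/ and viewed, at most 14 in all, crops included, and the job is handed in when it is done.

Besides the shell and the picture viewer there is one more tool, called after "Request:" as name([rows], argument=value, ...), one row to a line, values as JSON. arm_command: Moves the arm, as the interface text tells. Its arguments: {"type":"object","properties":{"steps":{"type":"array"}},"required":["steps"]}

```bash
mkdir -p pics; cat > h.py <<'E'
import numpy as np, cv2
from plant import ctrl
def snap(n):
    p,d=ctrl.snapshot(n); np.savez(f'{n}.npz',p=p,d=d); return p,d
def cal(n):
    c=ctrl.calibration(n); f=200/np.tan(np.radians(c['vertical_fov'])/2)
    R,_=cv2.Rodrigues(np.array(c['rvec'],float)); return f,c['cx'],c['cy'],R,np.array(c['tvec'],float).ravel()
def cloud(n,d):
    f,cx,cy,R,t=cal(n); v,u=np.mgrid[0:400,0:640]
    P=np.stack([(u-cx)/f*d,(v-cy)/f*d,d],-1)
    W=(P-t)@R; W[d==0]=np.nan; return W
def proj(n,X):
    f,cx,cy,R,t=cal(n); c=np.atleast_2d(X)@R.T+t; return np.c_[f*c[:,0]/c[:,2]+cx,f*c[:,1]/c[:,2]+cy]
def save(name,p): cv2.imwrite(f'pics/{name}.png',cv2.cvtColor(p,cv2.COLOR_RGB2BGR))
E
python3 - <<'E'
from h import *
for n in('top','side'):
    p,d=snap(n); save(n+'0',p); print(ctrl.calibration(n))
o=ctrl.get_obs(); print(o)
E
```

```text
{'vertical_fov': 45.44283201127708, 'cx': 320.0143622407577, 'cy': 199.75770785956468, 'rvec': array([ 1.70100876, -2.16116547,  0.56764959]), 'tvec': array([0.30806599, 0.50006658, 1.33754955])}
{'vertical_fov': 42.4319694672865, 'cx': 322.10229004023415, 'cy': 202.34740601465018, 'rvec': array([ 1.51640671, -1.5467237 ,  0.93729557]), 'tvec': array([0.16505758, 0.36481539, 0.97767066])}
{'clock': 0.1, 'joint_pos': array([-4.92105055e+01,  2.05888397e+01,  6.39972854e-01, -1.58662395e-02,
       -7.01345561e+01, -1.65043064e+01]), 'qvel': array([-0.09606074, -0.08548445,  0.06355148,  0.07977249,  0.08013779,
        0.02160461]), 'tau': array([-4.01343505e-04, -5.84164560e+01,  2.93749666e+01,  7.01539814e+00,
        1.00860855e-02, -4.98177781e-05]), 'tool_pos': array([ 0.27736013, -0.61487485,  0.19321247]), 'orientation': array([ 1.79915777e+02, -9.39989004e-03, -1.55720207e+02]), 'force': array([0.40542488, 0.51309948, 0.18355371]), 'moment': array([-0.00425215, -0.01154161, -0.02967338]), 'gripper_force': 0.0, 'opening': 0.08751483160463931}
```

View pics/top0.png

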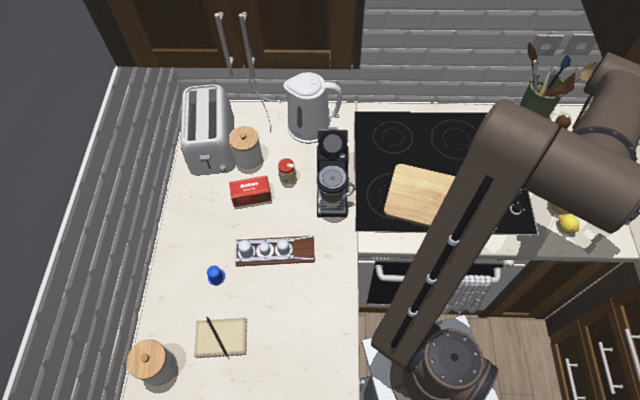

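View pics/side0.png

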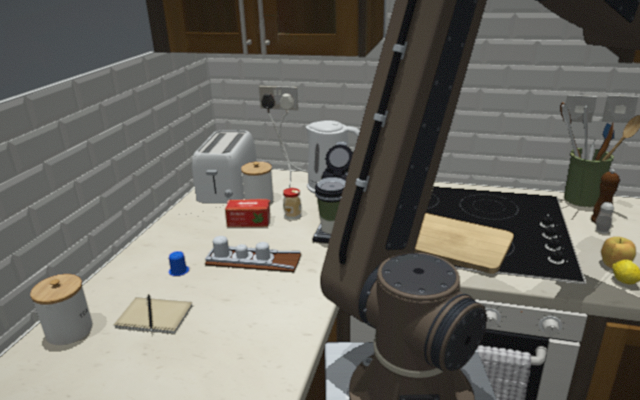

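The top view shows the rail at (236–314, 237–265) with its open end to the right. In it are three silver pods at (246,248), (264,248) and (283,247). The machine's pod seat is near (333,180), the board near (420,195), the carton at (250,190) and the jar at (287,172). 

Two objects could be the large pod: the silver one at (246,248), rearmost at the stop, and the blue one at (215,274), outside the rail. The silver one fits the description and the blue one is the look-alike. I'll confirm this in an enlarged crop.

```bash
python3 - <<'E'
from h import *
a=np.load('top.npz'); p,d=a['p'],a['d']; W=cloud('top',d)
b=np.load('side.npz'); 
c1=cv2.resize(p[225:285,200:325],(800,384),interpolation=cv2.INTER_CUBIC)
c2=cv2.resize(p[120:240,310:470],(400,300),interpolation=cv2.INTER_CUBIC)[:200]
c3=cv2.resize(b['p'][225:285,160:310],(400,160),interpolation=cv2.INTER_CUBIC)
c2=cv2.resize(p[120:220,310:470],(400,200),interpolation=cv2.INTER_CUBIC)
c3=cv2.copyMakeBorder(c3,0,40,0,0,cv2.BORDER_CONSTANT)
save('crop0',np.vstack([c1,np.hstack([c2,c3])]))
for n,(u,v) in dict(podA=(246,243),podB=(264,245),podC=(283,244),railR=(313,250),railL=(238,262),table=(270,290),seat=(333,180),board=(415,195),cl=(240,190),jar=(287,165),blue=(215,268)).items():
    w=W[v-2:v+3,u-2:u+3].reshape(-1,3); print(n,np.nanmedian(w,0).round(4))
for n,(u,v) in dict(bl=(400,166),br=(452,176),bl2=(387,212),).items(): print(n,W[v,u].round(3))
sub=(W[...,2]>.012)&(W[...,2]<.08); m=np.zeros_like(sub); m[228:275,228:322]=1; q=W[sub&m]
print(cv2.minAreaRect((q[:,:2]*1000).astype(np.float32)), len(q))
for z0,z1 in((.04,.05),(.05,.06),(.06,.08)):
  s=(W[...,2]>z0)&(W[...,2]<z1)&m.astype(bool); print(z0,s.sum(),W[s].mean(0).round(3))
E
```

```text
podA [0.503  0.4323 0.0655]
podB [0.4921 0.3797 0.0451]
podC [0.4777 0.3212 0.0545]
railR [0.4563 0.2317 0.0083]
railL [0.4697 0.471  0.0128]
table [0.3588 0.3897 0.0019]
seat [0.6016 0.1306 0.1625]
board [ 0.5627 -0.1465  0.0274]
cl [0.6971 0.4219 0.0649]
jar [0.7442 0.252  0.0878]
blue [0.4479 0.5381 0.0548]
bl [ 0.684 -0.132  0.031]
br [ 0.603 -0.293  0.028]
bl2 [ 0.523 -0.035  0.025]
((482.9331970214844, 351.1856689453125), (250.1336212158203, 92.00623321533203), 80.06550598144531) 1428
0.04 100 [0.483 0.375 0.045]
0.05 117 [0.482 0.355 0.055]
0.06 108 [0.497 0.437 0.064]
```

View pics/crop0.png

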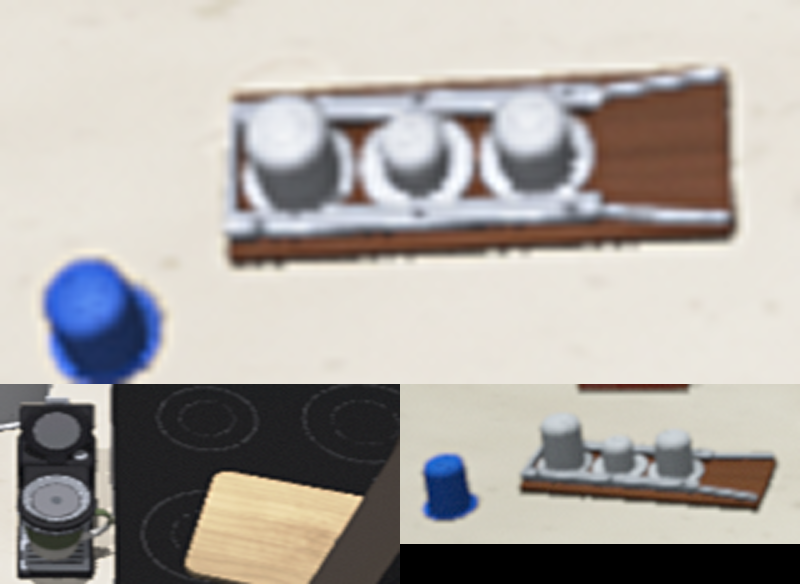

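The crop confirms it: the silver pods from stop to mouth are large, small, medium, so the medium is at the front. The blue one at (215,274) stands outside the rail and is the look-alike, so I'll leave it. Next I'll measure more precisely.

```bash
cat >> h.py <<'E'
def near(W,c,r,z0,z1): return W[(np.hypot(W[...,0]-c[0],W[...,1]-c[1])<r)&(W[...,2]>z0)&(W[...,2]<z1)]
def circ(q):
    (c,r)=cv2.minEnclosingCircle((q[:,:2]*1000).astype(np.float32)); return np.round(q.mean(0)*1000,1),np.round(c,1),round(r,1),len(q)
E
python3 - <<'E'
from h import *
for n in('top','side'):
    a=np.load(n+'.npz'); W=cloud(n,a['d'])
    print(n,'table',np.nanmedian(near(W,(.36,.39),.03,-.02,.02)[:,2]))
    for nm,c,h in(('L',(.5,.437),.064),('S',(.489,.381),.044),('M',(.478,.323),.054)):
        print(nm,circ(near(W,c,.032,h-.003,h+.006)))
    q=near(W,(.60,.13),.06,.152,.19); print('seat',circ(q)); 
    hh,e=np.histogram(q[:,2],bins=np.arange(.152,.19,.002)); print(hh)
    print('ring',circ(near(W,(.60,.13),.06,.1655,.175)))
    q=near(W,(.59,-.16),.22,.018,.036); q=q[(q[:,1]<-.0)]; r=cv2.minAreaRect((q[:,:2]*1000).astype(np.float32)); print('board',r,np.median(q[:,2]),len(q))
    q=near(W,(.65,.13),.15,.14,.30); q=q[abs(q[:,1]-.13)<.08]; r=cv2.minAreaRect((q[:,:2]*1000).astype(np.float32)); print('mach',r,q[:,2].max(),len(q))
    sub=near(W,(.483,.351),.14,.009,.022); print('rail',cv2.minAreaRect((sub[:,:2]*1000).astype(np.float32)))
E
```

```text
top table 0.0010960087812234105
L (array([497.9, 438.5,  64.8]), array([496.7, 438.4]), 20.2, 95)
S (array([488.3, 379.7,  44.9]), array([488.3, 380.4]), 16.0, 52)
M (array([478.3, 321.8,  55. ]), array([478.7, 322.3]), 18.0, 76)
seat (array([608.5, 129.7, 162.2]), array([609., 128.]), 52.6, 716)
[ 15  28  56 118 149 137  98  49  32  25   7   2   0   0   0   0   0   0
   0]
ring (array([613. , 128.5, 168.5]), array([608.4, 126. ]), 49.3, 129)
board ((595.029541015625, -160.03695678710938), (277.0916748046875, 299.21832275390625), 21.622440338134766) 0.027934797894492446 2903
mach ((677.5782470703125, 112.41416931152344), (100.36022186279297, 236.84381103515625), 76.05459594726562) 0.2538630135668281 1911
rail ((484.90283203125, 348.8644104003906), (259.4575500488281, 195.13851928710938), 51.47758102416992)
side table 9.414078448542371e-05
L (array([497.5, 438.9,  63.8]), array([498.8, 439.7]), 19.5, 72)
S (array([487.9, 381.7,  43.4]), array([488.6, 380.1]), 16.5, 43)
M (array([477.2, 323.6,  53.9]), array([479.1, 322.6]), 17.8, 64)
seat (array([606.4, 136.1, 161.5]), array([607.6, 134.8]), 49.9, 465)
[ 15  20  22  82 168  58  42  28  25   5   0   0   0   0   0   0   0   0
   0]
ring (array([622. , 132.6, 167.9]), array([613.6, 131.5]), 43.0, 65)
board ((526.3282470703125, -219.34686279296875), (258.7117004394531, 219.74139404296875), 60.81303024291992) 0.027492363535355037 3444
mach ((655.4261474609375, 126.68380737304688), (87.53230285644531, 192.122802734375), 74.88785552978516) 0.24652885928658178 1422
rail ((481.13568115234375, 352.60272216796875), (253.0642852783203, 90.49639892578125), 80.30755615234375)
```

```bash
cat >> h.py <<'E'
from scipy.spatial.transform import Rotation as Ro
def rel(wps,pose=None):
    "wps: (x,y,z,yaw) m,deg -> rows from present measured pose; tool-down target"
    o=ctrl.get_obs() if pose is None else None
    P,E=(o['tool_pos'],o['orientation']) if o else pose
    R=Ro.from_euler('xyz',E,degrees=True)
    for x,y,z,yaw in wps:
        t=R.inv().apply(np.array([x,y,z])-P)*1000
        w=np.degrees((R.inv()*Ro.from_euler('xyz',[180,0,yaw],degrees=True)).as_rotvec())/5
        n=max(np.linalg.norm(t)/50,np.linalg.norm(w)*5/8.59)
        print('T',t.round(1),'R',w.round(2),'rows>=',round(n,1))
E
python3 - <<'E'
from h import *
rel([(.5,-.2,.25,-130),(.478,.3227,.15,-99.7)])
rel([(.478,.3227,.15,-99.7)],(np.array([.5,-.2,.25]),[180,0,-130]))
E
```

```text
T [-373.5  286.7  -56.4] R [ 0.02  0.   -5.14] rows>= 9.5
T [-568.4  772.1   44.3] R [ 2.00e-02  1.00e-02 -1.12e+01] rows>= 19.2
T [-386.3  352.8  100. ] R [ 0.    0.   -6.06] rows>= 10.7
```

Request:
arm_command([
  {"translation": [-37,29,-6],"rotation": [0,0,0],"claw": 87},
  {"translation": [-75,57,-11],"rotation": [0,0,0],"claw": 87},
  {"translation": [-112,86,-17],"rotation": [0,0,0],"claw": 87},
  {"translation": [-150,115,-23],"rotation": [0,0,0],"claw": 87},
  {"translation": [-187,143,-28],"rotation": [0,0,0],"claw": 87},
])

```text
clock: 0.6
tool_pos: [0.3896, -0.4062, 0.2221]
orientation: [180.0, -0.0, -155.7]
force: [0.8, -0.2, -0.4]
opening: 0.0875
gripper_force: 0.0
```

Request:
arm_command([
  {"translation": [-37,29,-6],"rotation": [0,0,0],"claw": 87},
  {"translation": [-75,57,-11],"rotation": [0,0,0],"claw": 87},
  {"translation": [-112,86,-17],"rotation": [0,0,0],"claw": 87},
  {"translation": [-150,115,-23],"rotation": [0,0,0],"claw": 87},
  {"translation": [-187,143,-28],"rotation": [0,0,0],"claw": 87},
])

```text
clock: 1.1
tool_pos: [0.5013, -0.1988, 0.2504]
orientation: [180.0, 0.0, -155.7]
force: [2.0, -0.4, -1.0]
opening: 0.0869
gripper_force: 0.0
```

Request:
arm_command([
  {"translation": [-13,32,0],"rotation": [0,0,0],"claw": 87},
  {"translation": [-26,65,0],"rotation": [0,0,0],"claw": 87},
  {"translation": [-39,97,0],"rotation": [0,0,0],"claw": 87},
  {"translation": [-52,130,0],"rotation": [0,0,0],"claw": 87},
  {"translation": [-65,162,0],"rotation": [0,0,0],"claw": 87},
])

```text
clock: 1.6
tool_pos: [0.4929, -0.0249, 0.2499]
orientation: [180.0, -0.0, -155.7]
force: [0.9, -0.3, -0.4]
opening: 0.087
gripper_force: 0.0
```

Request:
arm_command([
  {"translation": [-13,32,0],"rotation": [0,0,-1],"claw": 87},
  {"translation": [-26,65,0],"rotation": [0,0,-2],"claw": 87},
  {"translation": [-39,97,0],"rotation": [0,0,-3],"claw": 87},
  {"translation": [-52,130,0],"rotation": [0,0,-4],"claw": 87},
  {"translation": [-65,162,0],"rotation": [0,0,-5],"claw": 87},
])

```text
clock: 2.1
tool_pos: [0.4855, 0.1494, 0.2499]
orientation: [180.0, -0.0, -130.5]
force: [0.8, -0.2, -1.0]
opening: 0.0872
gripper_force: 0.0
```

```bash
python3 - <<'E'
from h import *
rel([(.478,.3227,.15,-99.7)]); o=ctrl.get_obs(); print(o['clock'],o['tool_pos'],o['orientation'],o['joint_pos'])
p,d=snap('top'); save('top1',p[120:280,220:500].repeat(2,0).repeat(2,1))
W=cloud('top',d)
q=near(W,(.59,-.16),.22,.022,.036); q=q[(q[:,1]<-.0)]; r=cv2.minAreaRect((q[:,:2]*1000).astype(np.float32)); print('board',r,cv2.boxPoints(r).round(),np.median(q[:,2]),len(q))
p,d=snap('side');W=cloud('side',d)
q=near(W,(.59,-.16),.22,.022,.036); q=q[(q[:,1]<-.0)]; r=cv2.minAreaRect((q[:,:2]*1000).astype(np.float32)); print('board',r,cv2.boxPoints(r).round(),np.median(q[:,2]),len(q))
E
```

```text
T [-126.9  118.2   99.9] R [ 0.   -0.   -6.16] rows>= 4.0
2.1 [0.48554865 0.149449   0.2499216 ] [ 1.79987510e+02 -1.06207235e-02 -1.30500924e+02] [ 3.92802493e+01  2.70247098e+00 -1.47750211e+01 -1.09106821e-02
 -7.25351763e+01 -7.97778984e+01]
board ((608.7164306640625, -251.15354919433594), (302.7906494140625, 87.03999328613281), 49.21715545654297) [[ 477. -337.]
 [ 543. -394.]
 [ 741. -165.]
 [ 675. -108.]] 0.028684489181363577 1172
board ((538.1416015625, -205.15524291992188), (293.68878173828125, 220.9171142578125), 59.60052490234375) [[ 369. -276.]
 [ 559. -388.]
 [ 708. -134.]
 [ 517.  -23.]] 0.027537650577189862 3530
```

View pics/top1.png

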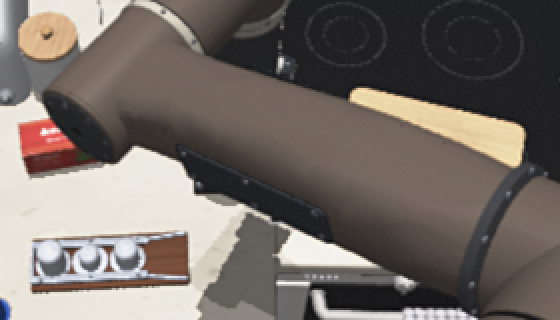

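The arm hides most of the board in this view, but the side fit gives the board box. The rail and pods are unchanged. Next is the medium pod.

Request:
arm_command([
  {"translation": [-26,24,0],"rotation": [0,0,-1.3],"claw": 87},
  {"translation": [-52,48,20],"rotation": [0,0,-2.6],"claw": 87},
  {"translation": [-78,72,50],"rotation": [0,0,-3.9],"claw": 87},
  {"translation": [-104,96,80],"rotation": [0,0,-5.1],"claw": 87},
  {"translation": [-127,118,100],"rotation": [0,0,-6.16],"claw": 87},
])

```text
clock: 2.7
tool_pos: [0.4785, 0.3216, 0.1477]
orientation: [179.9, -0.1, -99.7]
force: [-0.3, 0.1, 0.2]
opening: 0.0874
gripper_force: 0.0
```

Request:
arm_command([
  {"translation": [0,0,40],"rotation": [0,0,0],"claw": 87},
  {"translation": [0,0,75],"rotation": [0,0,0],"claw": 87},
  {"translation": [0,0,105],"rotation": [0,0,0],"claw": 87},
  {"translation": [0,0,118],"rotation": [0,0,0],"claw": 87},
  {"translation": [0,0,126],"rotation": [0,0,0],"claw": 87},
])

```text
clock: 3.2
tool_pos: [0.4793, 0.3205, 0.023]
orientation: [180.0, -0.1, -99.9]
force: [0.4, -0.3, 0.6]
opening: 0.087
gripper_force: 0.0
```

```bash
python3 - <<'E'
from h import *
o=ctrl.get_obs(); print(o['clock'],o['tool_pos'],o['orientation'],o['force'])
rel([(.478,.3227,.024,-99.7)])
p,d=snap('top'); b,d2=snap('side')
c=[cv2.resize(x,(400,300),interpolation=cv2.INTER_CUBIC) for x in(p[210:285,225:325],b[215:290,190:290])]
save('grip1',np.hstack(c))
E
```

```text
3.2 [0.47933068 0.32051005 0.02300465] [ 1.79953568e+02 -1.02201294e-01 -9.99446903e+01] [ 0.36037826 -0.31742042  0.56925115]
T [-1.9  1.7 -1. ] R [ 0.01 -0.02 -0.05] rows>= 0.1
```

View pics/grip1.png

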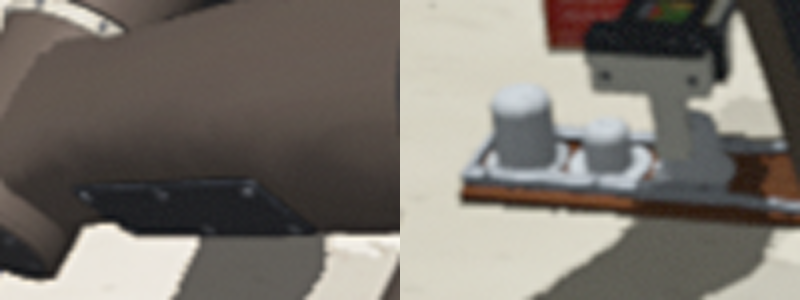

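The side crop shows the fingers straddling the medium pod, and the top camera is occluded. Now I'll make a small correction and close.

Request:
arm_command([
  {"translation": [-1.5,1.5,-1],"rotation": [0,0,0],"claw": 60},
  {"translation": [-1.5,1.5,-1],"rotation": [0,0,0],"claw": 30},
  {"translation": [-1.5,1.5,-1],"rotation": [0,0,0],"claw": 30},
  {"translation": [-1.5,1.5,-1],"rotation": [0,0,0],"claw": 30},
  {"translation": [-1.5,1.5,-1],"rotation": [0,0,0],"claw": 30},
])

```text
clock: 3.8
tool_pos: [0.4784, 0.3231, 0.0255]
orientation: [-180.0, 0.0, -99.9]
force: [1.0, 0.5, 1.0]
opening: 0.0525
gripper_force: 0.0
```

Request:
arm_command([
  {"translation": [0,0,0],"rotation": [0,0,0],"claw": 30},
  {"translation": [0,0,0],"rotation": [0,0,0],"claw": 30},
  {"translation": [0,0,0],"rotation": [0,0,0],"claw": 30},
])

```text
clock: 4.1
tool_pos: [0.4783, 0.323, 0.025]
orientation: [180.0, -0.0, -99.9]
force: [-0.3, -0.3, 0.1]
opening: 0.0315
gripper_force: 0.0
```

```bash
python3 - <<'E'
from h import *
o=ctrl.get_obs(); print(o['clock'],o['tool_pos'],o['opening'],o['gripper_force'],o['force'])
b,d2=snap('side')
save('grip2',cv2.resize(b[190:290,180:310],(780,600),interpolation=cv2.INTER_CUBIC))
E
```

```text
4.1 [0.47829607 0.32298295 0.0250238 ] 0.03146505381072155 0.0 [-0.29416396 -0.27942458  0.14342455]
```

View pics/grip2.png

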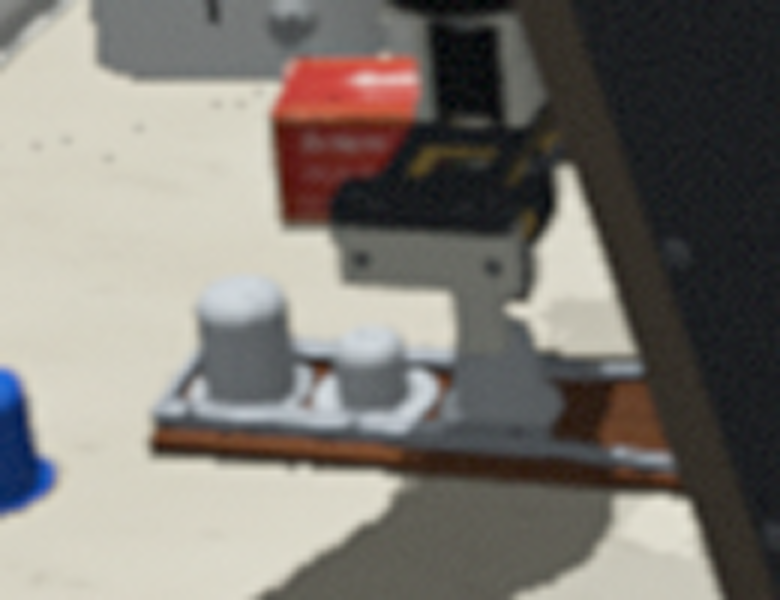

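```bash
python3 - <<'E'
from h import *
a=np.load('side.npz'); W=cloud('side',a['d']); u=np.array([np.cos(np.radians(80.3)),np.sin(np.radians(80.3))]); O=np.array([.4827,.349])
rx=(W[...,:2]-O)@u*1000; ry=(W[...,:2]-O)@np.array([-u[1],u[0]])*1000; z=W[...,2]*1000
for r in range(228,268,3):
    print(r,' '.join(f'{rx[r,c]:.0f},{ry[r,c]:.0f},{z[r,c]:.0f}' for c in range(246,286,4)))
print(proj('side',[[.4783,.323,.025],[.4783,.323,.054]]))
E
```

```text
228 -20,96,157 -29,92,156 -41,98,160 -52,100,162 -60,95,159 -68,86,155 -67,51,136 -8,-188,0 -19,-191,-1 -226,515,402
231 -18,93,147 -28,91,147 -39,93,149 -49,93,149 -60,95,151 -68,89,149 0,-170,-1 -12,-169,0 -24,-174,-1 -226,518,398
234 -17,90,137 -27,90,137 -36,88,137 -46,85,136 -56,87,138 -67,87,139 -4,-154,-2 -15,-158,-3 -28,-157,-2 -225,514,391
237 -14,86,126 -25,86,127 -35,86,128 -46,87,129 -56,89,131 -65,83,128 -7,-140,-4 -20,-137,-1 -32,-138,-1 -225,516,387
240 58,-110,-1 46,-112,-2 32,-106,3 -27,33,88 -37,32,88 -33,-16,60 -14,-116,0 -26,-116,1 -39,-114,3 -50,-116,3
243 51,-89,1 40,-91,1 28,-92,1 -23,24,73 -36,30,78 -35,-7,55 -18,-99,0 -30,-101,-0 -41,-103,-1 -54,-101,1
246 24,-12,39 35,-75,0 23,-77,0 -24,30,67 -36,31,69 -38,3,53 -24,-77,3 -35,-79,3 -46,-83,1 -57,-88,-0
249 20,2,38 21,-32,17 9,-32,18 -17,9,45 -31,20,53 -38,8,46 -36,-37,18 -47,-38,19 -50,-67,2 -61,-69,1
252 21,2,28 20,-27,11 9,-29,10 -19,18,41 -27,8,36 -39,11,39 -44,-8,27 -48,-31,13 -59,-35,12 -71,-31,15
255 20,8,22 13,-7,14 4,-13,11 -16,11,27 -29,17,32 -37,8,27 -44,-7,18 -51,-19,11 -62,-20,11 -73,-23,11
258 20,8,13 10,6,12 -0,2,11 -16,14,20 -26,11,19 -38,12,20 -45,-2,12 -54,-7,10 -65,-10,8 -77,-6,12
261 12,33,20 2,30,19 -9,28,18 -19,25,17 -31,27,20 -41,23,18 -51,22,18 -59,11,11 -69,8,11 -81,10,13
264 11,37,13 3,30,9 -10,33,12 -21,35,15 -31,31,12 -42,32,14 -53,31,15 -64,30,14 -75,31,16 -83,20,10
267 11,41,6 -2,44,9 -13,44,10 -22,40,8 -33,38,8 -45,41,10 -55,39,11 -66,38,11 -75,33,8 -87,36,11
[[263.0114581  253.80939584]
 [262.19470218 244.60657267]]
```

Request:
arm_command([
  {"translation": [0,0,0],"rotation": [0,0,0],"claw": 20},
  {"translation": [0,0,0],"rotation": [0,0,0],"claw": 20},
  {"translation": [0,0,0],"rotation": [0,0,0],"claw": 20},
  {"translation": [0,0,0],"rotation": [0,0,0],"claw": 20},
])

```text
clock: 4.55
tool_pos: [0.4783, 0.323, 0.025]
orientation: [180.0, -0.0, -99.9]
force: [-0.3, 0.6, -0.0]
opening: 0.0202
gripper_force: 0.0
```

```bash
python3 - <<'E'
from h import *
o=ctrl.get_obs(); print(o['clock'],o['tool_pos'],o['opening'],o['gripper_force'],o['force'])
b,d=snap('side'); W=cloud('side',d); u=np.array([np.cos(np.radians(80.3)),np.sin(np.radians(80.3))]); O=np.array([.4827,.349])
rx=(W[...,:2]-O)@u*1000; ry=(W[...,:2]-O)@np.array([-u[1],u[0]])*1000; z=W[...,2]*1000
for r in range(240,262,3):
    print(r,' '.join(f'{rx[r,c]:.0f},{ry[r,c]:.0f},{z[r,c]:.0f}' for c in range(250,280,3)))
E
```

```text
4.55 [0.47831106 0.3229653  0.02504995] 0.02015919113898697 0.0 [-0.25560654  0.61405469 -0.01259237]
240 45,-107,1 37,-112,-1 -19,25,82 -27,25,83 -35,25,84 -41,19,81 -39,-15,60 -18,-113,2 -25,-120,-1 -35,-116,1
243 40,-91,1 31,-92,0 -19,28,75 -26,23,73 -34,25,74 -40,17,70 -13,-98,0 -22,-97,2 -30,-99,1 -38,-102,-0
246 34,-74,1 25,-72,3 -11,7,53 -26,26,65 -34,25,65 -41,23,65 -41,-2,49 -26,-80,2 -36,-78,4 -44,-79,4
249 19,-28,20 11,-31,19 -11,11,46 -21,13,48 -30,16,50 -36,8,46 -42,2,42 -38,-39,18 -46,-42,16 -47,-69,0
252 18,-22,14 11,-26,12 -10,10,36 -20,14,39 -30,17,41 -37,13,39 -42,4,34 -38,-36,10 -49,-31,14 -58,-26,17
255 15,-11,11 7,-13,11 -10,11,27 -20,17,31 -28,14,30 -35,12,29 -41,3,24 -43,-19,11 -50,-22,9 -60,-19,12
258 8,9,15 1,7,14 -10,14,19 -20,17,22 -27,15,21 -35,11,19 -42,9,19 -48,1,14 -55,-4,11 -62,-9,9
261 2,30,19 -7,30,20 -14,29,19 -22,27,19 -30,26,19 -38,23,17 -47,27,21 -54,23,19 -58,7,9 -66,6,9
```

```bash
python3 - <<'E'
from h import *
a=np.load('side.npz'); b=a['p']; W=cloud('side',a['d']); u=np.array([np.cos(np.radians(80.3)),np.sin(np.radians(80.3))]); O=np.array([.4827,.349])
rx=(W[...,:2]-O)@u*1000; ry=(W[...,:2]-O)@np.array([-u[1],u[0]])*1000; z=W[...,2]*1000
for r in range(226,262,2): print(r,' '.join(f'{rx[r,c]:.0f},{ry[r,c]:.0f},{z[r,c]:.0f}' for c in (256,259,262,265,268)),b[r,261])
save('grip3',cv2.resize(b[215:275,225:305],(800,600),interpolation=cv2.INTER_CUBIC))
E
```

```text
226 -46,96,165 -54,96,165 -61,95,165 -67,90,163 -62,49,140 [23 28 33]
228 -45,95,159 -53,94,158 -59,91,158 -68,94,160 -60,44,132 [35 38 36]
230 -44,93,152 -53,96,154 -60,96,155 -67,95,154 -41,-14,92 [103 105  98]
232 -43,90,144 -48,84,141 -60,95,148 -66,92,147 -39,-20,83 [100 102  95]
234 -41,87,137 -49,86,137 -57,89,139 -64,87,139 -40,-15,79 [63 64 64]
236 -40,85,130 -48,86,131 -55,84,131 -64,87,133 -40,-15,73 [98 99 94]
238 -41,88,126 -47,85,125 -56,87,127 -64,90,129 -40,-13,68 [103 105  97]
240 -19,25,82 -27,25,83 -35,25,84 -41,19,81 -39,-15,60 [106 107 102]
242 -19,27,77 -26,23,75 -34,24,77 -41,19,74 -11,-105,-1 [103 104  99]
244 20,-87,1 -26,26,71 -34,25,72 -40,18,68 -39,-11,50 [104 106 100]
246 -11,7,53 -26,26,65 -34,25,65 -41,23,65 -41,-2,49 [105 104  99]
248 -12,12,49 -21,14,51 -29,12,51 -37,12,51 -43,3,46 [92 98 99]
250 -10,8,40 -22,17,47 -29,14,45 -36,10,44 -41,-1,38 [91 95 98]
252 -10,10,36 -20,14,39 -30,17,41 -37,13,39 -42,4,34 [90 93 96]
254 -8,5,26 -20,14,33 -28,13,32 -35,9,30 -41,1,26 [ 92  97 100]
256 -6,1,17 -21,18,29 -26,10,24 -37,17,29 -43,8,24 [93 96 99]
258 -10,14,19 -20,17,22 -27,15,21 -35,11,19 -42,9,19 [92 94 99]
260 -12,20,17 -21,24,20 -28,18,17 -36,18,17 -42,9,12 [80 85 88]
```

View pics/grip3.png

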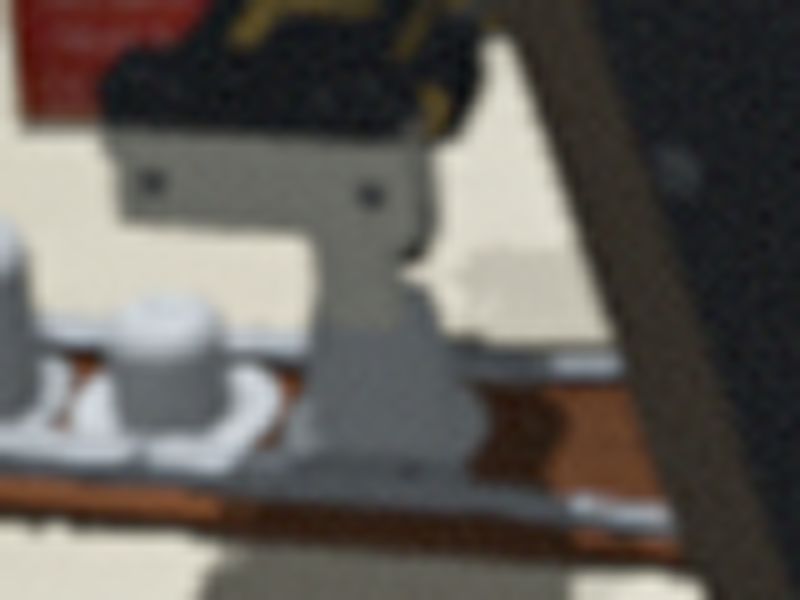

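The crop shows the real fingertips at about z = 58–60 mm, just above the medium pod (top 54 mm), while the state reads 25 mm. The gripper's body height in the depth image agrees, so the true tip is about 35 mm above the reading. I'll open, go down 34 mm and check the force.

Request:
arm_command([
  {"translation": [0,0,0],"rotation": [0,0,0],"claw": 87},
  {"translation": [0,0,0],"rotation": [0,0,0],"claw": 87},
  {"translation": [0,0,0],"rotation": [0,0,0],"claw": 87},
  {"translation": [0,0,0],"rotation": [0,0,0],"claw": 87},
  {"translation": [0,0,0],"rotation": [0,0,0],"claw": 87},
])

```text
clock: 5.1
tool_pos: [0.4783, 0.323, 0.0251]
orientation: [180.0, 0.0, -99.9]
force: [-1.0, -0.8, -0.9]
opening: 0.0544
gripper_force: 0.0
```

Request:
arm_command([
  {"translation": [0,0,0],"rotation": [0,0,0],"claw": 87},
  {"translation": [0,0,0],"rotation": [0,0,0],"claw": 87},
  {"translation": [0,0,10],"rotation": [0,0,0],"claw": 87},
  {"translation": [0,0,20],"rotation": [0,0,0],"claw": 87},
  {"translation": [0,0,26],"rotation": [0,0,0],"claw": 87},
])

```text
clock: 5.6
tool_pos: [0.4777, 0.3223, -0.0025]
orientation: [179.9, -0.1, -99.9]
force: [-0.0, 0.4, -0.1]
opening: 0.0862
gripper_force: 0.0
```

Request:
arm_command([
  {"translation": [0,0,3],"rotation": [0,0,0],"claw": 87},
  {"translation": [0,0,6],"rotation": [0,0,0],"claw": 87},
  {"translation": [0,0,8],"rotation": [0,0,0],"claw": 87},
  {"translation": [0,0,8],"rotation": [0,0,0],"claw": 87},
])

```text
clock: 6.0
tool_pos: [0.4783, 0.3229, -0.0091]
orientation: [180.0, -0.0, -99.9]
force: [0.2, -0.3, 0.6]
opening: 0.087
gripper_force: 0.0
```

```bash
python3 - <<'E'
from h import *
o=ctrl.get_obs(); print(o['clock'],o['tool_pos'],o['opening'],o['gripper_force'],o['force'])
b,d=snap('side'); W=cloud('side',d); u=np.array([np.cos(np.radians(80.3)),np.sin(np.radians(80.3))]); O=np.array([.4827,.349])
rx=(W[...,:2]-O)@u*1000; ry=(W[...,:2]-O)@np.array([-u[1],u[0]])*1000; z=W[...,2]*1000
for r in range(238,276,2): print(r,' '.join(f'{rx[r,c]:.0f},{ry[r,c]:.0f},{z[r,c]:.0f}' for c in (256,259,262,265,268)),b[r,261])
E
```

```text
6.0 [ 0.47825484  0.32292096 -0.0091347 ] 0.08704276243481755 0.0 [ 0.23450649 -0.33936404  0.56617936]
238 -43,95,130 -50,93,130 -59,96,132 -66,96,133 -64,64,114 [30 29 33]
240 -42,94,124 -51,96,126 -58,97,127 -65,95,126 -65,69,111 [32 34 35]
242 -41,92,117 -49,93,118 -58,97,121 -64,93,119 -67,76,110 [101 103  96]
244 -39,88,109 -46,86,108 -56,93,113 -64,92,113 -68,82,107 [103 105 100]
246 -40,91,105 -46,87,103 -55,91,106 -62,89,105 -67,81,101 [89 92 87]
248 -38,87,97 -46,89,98 -54,88,98 -62,88,99 -68,85,98 [104 105  99]
250 -37,87,90 -44,83,89 -53,87,92 -61,87,93 -68,86,92 [103 105  98]
252 -29,63,70 -36,60,68 nan,nan,nan -35,9,37 -42,2,33 [94 96 91]
254 -28,63,63 -36,64,65 -40,52,58 -34,7,30 -44,10,32 [93 95 90]
256 -26,59,55 -36,63,58 -39,50,50 -35,13,27 -41,3,21 [92 94 89]
258 -26,61,50 -34,60,50 nan,nan,nan -35,14,21 -42,7,17 [101 103  99]
260 -25,58,42 -33,57,42 -40,56,41 -35,15,16 -42,11,13 [102 105  98]
262 -24,58,36 -33,59,37 -40,56,36 -41,35,23 -48,29,19 [100 103  98]
264 -24,59,30 -32,59,31 -40,57,30 -40,33,14 -49,34,16 [102 104  98]
266 -17,40,11 -26,42,13 -32,35,9 -40,35,10 -48,34,10 [60 49 43]
268 -17,42,6 -26,43,7 -35,45,9 -42,43,8 -50,42,9 [50 32 24]
270 -17,44,1 -25,43,1 -31,36,-3 -42,42,2 -50,42,3 [79 76 67]
272 -20,54,1 -28,51,0 -35,50,0 -43,49,0 -51,48,0 [97 94 86]
274 -23,65,3 -30,59,-1 -38,60,0 -46,58,-0 -54,59,1 [96 93 86]
```

Request:
arm_command([
  {"translation": [0,0,3],"rotation": [0,0,0],"claw": 60},
  {"translation": [0,0,3],"rotation": [0,0,0],"claw": 30},
  {"translation": [0,0,3],"rotation": [0,0,0],"claw": 30},
  {"translation": [0,0,3],"rotation": [0,0,0],"claw": 30},
  {"translation": [0,0,3],"rotation": [0,0,0],"claw": 30},
])

```text
clock: 6.55
tool_pos: [0.4784, 0.3231, -0.0118]
orientation: [-180.0, 0.0, -99.9]
force: [-1.0, 0.7, -1.1]
opening: 0.0529
gripper_force: 0.0
```

Request:
arm_command([
  {"translation": [0,0,0],"rotation": [0,0,0],"claw": 30},
  {"translation": [0,0,0],"rotation": [0,0,0],"claw": 30},
  {"translation": [0,0,0],"rotation": [0,0,0],"claw": 30},
  {"translation": [0,0,0],"rotation": [0,0,0],"claw": 30},
])

```text
clock: 6.95
tool_pos: [0.4787, 0.3231, -0.0118]
orientation: [-180.0, 0.0, -99.9]
force: [3.0, -0.5, -0.1]
opening: 0.0386
gripper_force: 30.0
```

Request:
arm_command([
  {"translation": [12,0,0],"rotation": [0,0,0],"claw": 30},
  {"translation": [26,0,0],"rotation": [0,0,0],"claw": 30},
  {"translation": [40,0,0],"rotation": [0,0,0],"claw": 30},
  {"translation": [54,0,0],"rotation": [0,0,0],"claw": 30},
  {"translation": [66,0,0],"rotation": [0,0,0],"claw": 30},
])

```text
clock: 7.45
tool_pos: [0.4663, 0.2562, -0.0119]
orientation: [180.0, -0.0, -100.0]
force: [-0.3, 1.1, 1.8]
opening: 0.0385
gripper_force: 30.0
```

Request:
arm_command([
  {"translation": [0,0,0],"rotation": [0,0,0],"claw": 30},
  {"translation": [0,0,-4],"rotation": [0,0,0],"claw": 30},
  {"translation": [0,0,-10],"rotation": [0,0,0],"claw": 30},
  {"translation": [0,0,-10],"rotation": [0,0,0],"claw": 30},
])

```text
clock: 7.85
tool_pos: [0.4675, 0.2588, -0.0011]
orientation: [-180.0, 0.1, -99.9]
force: [-0.2, 0.6, 1.3]
opening: 0.0383
gripper_force: 30.0
```

Request:
arm_command([
  {"translation": [0,0,-43],"rotation": [0,0,0],"claw": 30},
  {"translation": [0,0,-86],"rotation": [0,0,0],"claw": 30},
  {"translation": [0,0,-129],"rotation": [0,0,0],"claw": 30},
  {"translation": [0,0,-172],"rotation": [0,0,0],"claw": 30},
  {"translation": [0,0,-215],"rotation": [0,0,0],"claw": 30},
])

```text
clock: 8.35
tool_pos: [0.4666, 0.258, 0.215]
orientation: [180.0, 0.0, -99.9]
force: [1.1, 0.6, -0.9]
opening: 0.0381
gripper_force: 30.0
```

Request:
arm_command([
  {"translation": [36,-18,0],"rotation": [0,0,0],"claw": 30},
  {"translation": [73,-36,0],"rotation": [0,0,0],"claw": 30},
  {"translation": [109,-54,0],"rotation": [0,0,0],"claw": 30},
  {"translation": [146,-72,0],"rotation": [0,0,0],"claw": 30},
  {"translation": [182,-90,0],"rotation": [0,0,0],"claw": 30},
])

```text
clock: 8.85
tool_pos: [0.5245, 0.062, 0.2133]
orientation: [-180.0, 0.0, -99.9]
force: [1.5, 1.0, 0.2]
opening: 0.0383
gripper_force: 30.0
```

Request:
arm_command([
  {"translation": [36,-18,0],"rotation": [0,0,0.8],"claw": 30},
  {"translation": [73,-36,0],"rotation": [0,0,1.6],"claw": 30},
  {"translation": [109,-54,0],"rotation": [0,0,2.4],"claw": 30},
  {"translation": [146,-72,0],"rotation": [0,0,3.2],"claw": 30},
  {"translation": [182,-90,0],"rotation": [0,0,4],"claw": 30},
])

```text
clock: 9.35
tool_pos: [0.5819, -0.1329, 0.213]
orientation: [180.0, 0.0, -120.1]
force: [0.2, 1.3, -0.4]
opening: 0.0386
gripper_force: 30.0
```

```bash
python3 - <<'E'
from h import *
o=ctrl.get_obs(); print(o['clock'],o['tool_pos'],o['orientation'],o['opening'],o['gripper_force'],o['force'],o['joint_pos'])
p,d=snap('top'); b,d2=snap('side')
pt=[[.582,-.13,.027],[.536,-.208,.027],[.517,-.023,.027],[.708,-.134,.027],[.559,-.388,.027],[.369,-.276,.027]]
A,B=proj('top',pt),proj('side',pt); print(A.round(),B.round())
for im,q in((p,A),(b,B)):
    for x,y in q: cv2.circle(im,(int(x),int(y)),2,(255,0,0),-1)
c=[cv2.resize(x,(400,300)) for x in(p[110:260,310:510],b[150:300,360:560])]
save('brd',np.hstack(c))
E
```

```text
9.35 [ 0.58188587 -0.13294868  0.21299653] [ 1.79990039e+02  5.56621297e-03 -1.20057815e+02] 0.03859705714579702 29.98668070882559 [ 0.22738467  1.27228839 -0.41613264] [ 5.86633065e+00  1.25833403e+01 -7.91947503e+00 -1.10515881e-02
 -6.95019857e+01 -3.59202749e+01]
[[409. 191.]
 [435. 198.]
 [384. 214.]
 [398. 161.]
 [483. 181.]
 [474. 237.]] [[423. 230.]
 [454. 238.]
 [389. 243.]
 [417. 211.]
 [516. 232.]
 [497. 271.]]
```

View pics/brd.png

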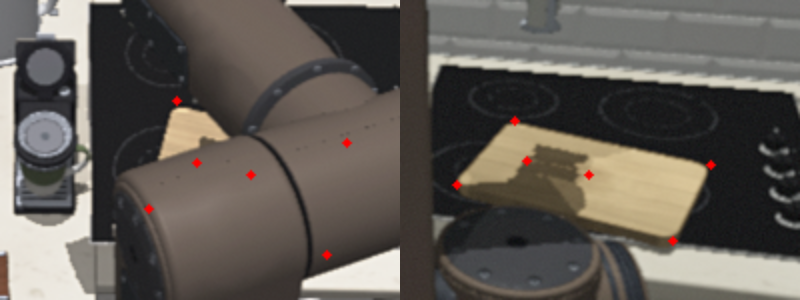

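The overlay fits the board in both views, and the placing points at side (423,230) and (454,238) lie well inside it. I'll lower the medium pod.

Request:
arm_command([
  {"translation": [0,3,45],"rotation": [0,0,0],"claw": 30},
  {"translation": [0,3,90],"rotation": [0,0,0],"claw": 30},
  {"translation": [0,3,135],"rotation": [0,0,0],"claw": 30},
  {"translation": [0,3,175],"rotation": [0,0,0],"claw": 30},
  {"translation": [0,3,197],"rotation": [0,0,0],"claw": 30},
])

```text
clock: 9.95
tool_pos: [0.5768, -0.1295, 0.0125]
orientation: [179.8, -0.1, -119.9]
force: [0.5, 0.7, -0.0]
opening: 0.0387
gripper_force: 30.0
```

Request:
arm_command([
  {"translation": [0,0,3],"rotation": [0,0,0],"claw": 30},
  {"translation": [0,0,5],"rotation": [0,0,0],"claw": 30},
  {"translation": [0,0,7],"rotation": [0,0,0],"claw": 30},
  {"translation": [0,0,7],"rotation": [0,0,0],"claw": 30},
])

```text
clock: 10.35
tool_pos: [0.58, -0.1299, 0.0104]
orientation: [-179.9, 0.1, -119.9]
force: [0.7, 0.3, 1.1]
opening: 0.0383
gripper_force: 30.0
```

Request:
arm_command([
  {"translation": [0,0,1],"rotation": [0,0,0],"claw": 30},
  {"translation": [0,0,1],"rotation": [0,0,0],"claw": 30},
])

```text
clock: 10.55
tool_pos: [0.5793, -0.13, 0.0088]
orientation: [-179.9, 0.0, -119.9]
force: [-0.2, 0.5, -0.8]
opening: 0.0387
gripper_force: 30.0
```

Request:
arm_command([
  {"translation": [0,0,1],"rotation": [0,0,0],"claw": 30},
  {"translation": [0,0,1],"rotation": [0,0,0],"claw": 30},
])

```text
clock: 10.75
tool_pos: [0.579, -0.1301, 0.0072]
orientation: [-180.0, 0.0, -119.9]
force: [0.1, 0.3, -0.1]
opening: 0.0383
gripper_force: 30.0
```

Request:
arm_command([
  {"translation": [0,0,1],"rotation": [0,0,0],"claw": 30},
  {"translation": [0,0,1],"rotation": [0,0,0],"claw": 30},
])

```text
clock: 10.95
tool_pos: [0.5789, -0.1301, 0.0059]
orientation: [180.0, -0.0, -119.9]
force: [0.3, -0.8, -1.6]
opening: 0.0382
gripper_force: 30.0
```

Request:
arm_command([
  {"translation": [0,0,1],"rotation": [0,0,0],"claw": 30},
  {"translation": [0,0,1],"rotation": [0,0,0],"claw": 30},
])

```text
clock: 11.15
tool_pos: [0.5789, -0.1301, 0.0057]
orientation: [-180.0, -0.0, -119.9]
force: [-2.3, 0.7, 6.4]
opening: 0.0384
gripper_force: 30.1
```

Request:
arm_command([
  {"translation": [0,0,-0.5],"rotation": [0,0,0],"claw": 87},
  {"translation": [0,0,-0.5],"rotation": [0,0,0],"claw": 87},
  {"translation": [0,0,-0.5],"rotation": [0,0,0],"claw": 87},
  {"translation": [0,0,-0.5],"rotation": [0,0,0],"claw": 87},
  {"translation": [0,0,-0.5],"rotation": [0,0,0],"claw": 87},
])

```text
clock: 11.65
tool_pos: [0.5789, -0.1301, 0.0054]
orientation: [180.0, -0.0, -119.9]
force: [-0.5, -0.1, -0.8]
opening: 0.0726
gripper_force: 0.0
```

Request:
arm_command([
  {"translation": [0,0,-10],"rotation": [0,0,0],"claw": 87},
  {"translation": [0,0,-40],"rotation": [0,0,0],"claw": 87},
  {"translation": [0,0,-90],"rotation": [0,0,0],"claw": 87},
  {"translation": [0,0,-140],"rotation": [0,0,0],"claw": 87},
  {"translation": [0,0,-190],"rotation": [0,0,0],"claw": 87},
])

```text
clock: 12.15
tool_pos: [0.5785, -0.1302, 0.1985]
orientation: [-180.0, 0.0, -119.9]
force: [1.6, 0.3, -0.0]
opening: 0.087
gripper_force: 0.0
```

```bash
python3 - <<'E'
from h import *
p,d=snap('side'); W=cloud('side',d)
for h in (.071,): print(circ(near(W,(.58,-.13),.04,h-.004,h+.005)))
rel([(.4881,.3805,.18,-99.7)])
E
```

```text
(array([ 575.3, -128. ,   71.3]), array([ 577.2, -128.8]), 18.6, 64)
T [-396.6  337.1   25.8] R [-0.15  0.03 -4.03] rows>= 10.4
```

Request:
arm_command([
  {"translation": [-26,22,0],"rotation": [0,0,0],"claw": 87},
  {"translation": [-53,45,0],"rotation": [0,0,0],"claw": 87},
  {"translation": [-79,67,0],"rotation": [0,0,0],"claw": 87},
  {"translation": [-106,90,0],"rotation": [0,0,0],"claw": 87},
  {"translation": [-132,112,0],"rotation": [0,0,0],"claw": 87},
])

```text
clock: 12.7
tool_pos: [0.5473, 0.0414, 0.1965]
orientation: [-180.0, 0.0, -119.9]
force: [0.5, 0.4, -1.0]
opening: 0.0871
gripper_force: 0.0
```

Request:
arm_command([
  {"translation": [-26,22,0],"rotation": [0,0,0],"claw": 87},
  {"translation": [-53,45,0],"rotation": [0,0,0],"claw": 87},
  {"translation": [-79,67,0],"rotation": [0,0,0],"claw": 87},
  {"translation": [-106,90,0],"rotation": [0,0,0],"claw": 87},
  {"translation": [-132,112,0],"rotation": [0,0,0],"claw": 87},
])

```text
clock: 13.2
tool_pos: [0.516, 0.2118, 0.1965]
orientation: [-180.0, 0.1, -119.9]
force: [0.8, -0.3, -1.8]
opening: 0.087
gripper_force: 0.0
```

Request:
arm_command([
  {"translation": [-26,22,5],"rotation": [0,0,-0.8],"claw": 87},
  {"translation": [-53,45,10],"rotation": [0,0,-1.6],"claw": 87},
  {"translation": [-79,67,15],"rotation": [0,0,-2.4],"claw": 87},
  {"translation": [-106,90,20],"rotation": [0,0,-3.2],"claw": 87},
  {"translation": [-132,112,26],"rotation": [0,0,-4.0],"claw": 87},
])

```text
clock: 13.7
tool_pos: [0.4849, 0.3822, 0.1703]
orientation: [-180.0, 0.0, -99.7]
force: [0.9, -0.1, -0.6]
opening: 0.0873
gripper_force: 0.0
```

Request:
arm_command([
  {"translation": [0,0,0],"rotation": [0,0,0],"claw": 87},
  {"translation": [0,0,0],"rotation": [0,0,0],"claw": 87},
])

```text
clock: 13.9
tool_pos: [0.4848, 0.3812, 0.1696]
orientation: [180.0, -0.0, -99.9]
force: [0.0, -0.9, -0.0]
opening: 0.0872
gripper_force: 0.0
```

```bash
python3 - <<'E'
from h import *
rel([(.4881,.3805,-.014,-99.9)]); print(ctrl.get_obs()['orientation'])
E
```

```text
T [  0.   -3.4 183.6] R [ 0.   -0.01  0.01] rows>= 3.7
[ 1.79987642e+02 -3.27731809e-02 -9.98614783e+01]
```

Request:
arm_command([
  {"translation": [0,-3.4,45],"rotation": [0,0,0],"claw": 87},
  {"translation": [0,-3.4,90],"rotation": [0,0,0],"claw": 87},
  {"translation": [0,-3.4,135],"rotation": [0,0,0],"claw": 87},
  {"translation": [0,-3.4,165],"rotation": [0,0,0],"claw": 87},
  {"translation": [0,-3.4,178],"rotation": [0,0,0],"claw": 87},
])

```text
clock: 14.4
tool_pos: [0.4878, 0.3776, -0.0108]
orientation: [179.9, -0.2, -100.0]
force: [0.4, -0.5, 0.2]
opening: 0.0869
gripper_force: 0.0
```

Request:
arm_command([
  {"translation": [0,0,3],"rotation": [0,0,0],"claw": 70},
  {"translation": [0,0,5],"rotation": [0,0,0],"claw": 50},
  {"translation": [0,0,5],"rotation": [0,0,0],"claw": 25},
  {"translation": [0,0,5],"rotation": [0,0,0],"claw": 25},
  {"translation": [0,0,5],"rotation": [0,0,0],"claw": 25},
])

```text
clock: 14.9
tool_pos: [0.489, 0.3808, -0.0122]
orientation: [-179.9, 0.1, -99.9]
force: [-0.6, 0.2, 0.5]
opening: 0.0524
gripper_force: 0.0
```

Request:
arm_command([
  {"translation": [0,0,0],"rotation": [0,0,0],"claw": 25},
  {"translation": [0,0,0],"rotation": [0,0,0],"claw": 25},
  {"translation": [0,0,0],"rotation": [0,0,0],"claw": 25},
  {"translation": [0,0,0],"rotation": [0,0,0],"claw": 25},
  {"translation": [0,0,0],"rotation": [0,0,0],"claw": 25},
])

```text
clock: 15.4
tool_pos: [0.4892, 0.3804, -0.0131]
orientation: [-180.0, 0.0, -99.9]
force: [3.6, -1.5, 2.3]
opening: 0.0328
gripper_force: 30.0
```

Gripped. Next, slide it 124 mm to the mouth and lift.

Request:
arm_command([
  {"translation": [20,0,0],"rotation": [0,0,0],"claw": 25},
  {"translation": [45,0,0],"rotation": [0,0,0],"claw": 25},
  {"translation": [72,0,0],"rotation": [0,0,0],"claw": 25},
  {"translation": [100,0,0],"rotation": [0,0,0],"claw": 25},
  {"translation": [125,0,0],"rotation": [0,0,0],"claw": 25},
])

```text
clock: 15.9
tool_pos: [0.4669, 0.2567, -0.0131]
orientation: [-180.0, 0.1, -99.9]
force: [-0.3, 0.7, 2.1]
opening: 0.0329
gripper_force: 30.0
```

Request:
arm_command([
  {"translation": [0,0,0],"rotation": [0,0,0],"claw": 25},
  {"translation": [0,0,-4],"rotation": [0,0,0],"claw": 25},
  {"translation": [0,0,-40],"rotation": [0,0,0],"claw": 25},
  {"translation": [0,0,-85],"rotation": [0,0,0],"claw": 25},
  {"translation": [0,0,-130],"rotation": [0,0,0],"claw": 25},
])

```text
clock: 16.4
tool_pos: [0.4665, 0.2573, 0.1177]
orientation: [179.9, -0.1, -99.9]
force: [0.3, 1.1, -0.7]
opening: 0.033
gripper_force: 30.0
```

Request:
arm_command([
  {"translation": [0,0,-45],"rotation": [0,0,0],"claw": 25},
  {"translation": [0,0,-85],"rotation": [0,0,0],"claw": 25},
  {"translation": [0,0,-85],"rotation": [0,0,0],"claw": 25},
])

```text
clock: 16.7
tool_pos: [0.4695, 0.2599, 0.2079]
orientation: [-179.6, 0.4, -99.8]
force: [0.6, 0.5, 0.0]
opening: 0.0334
gripper_force: 30.0
```

```bash
python3 - <<'E'
from h import *
rel([(.536,-.208,.20,-119.9)])
E
```

```text
T [ 449.7 -145.4    5.3] R [-0.06  0.1   4.01] rows>= 9.5
```

Request:
arm_command([
  {"translation": [45,-15,0],"rotation": [0,0,0],"claw": 25},
  {"translation": [90,-29,0],"rotation": [0,0,0],"claw": 25},
  {"translation": [135,-44,0],"rotation": [0,0,0],"claw": 25},
  {"translation": [180,-58,0],"rotation": [0,0,0],"claw": 25},
  {"translation": [225,-73,0],"rotation": [0,0,0],"claw": 25},
])

```text
clock: 17.2
tool_pos: [0.5, 0.0218, 0.2013]
orientation: [180.0, 0.0, -99.9]
force: [1.6, 0.3, -0.2]
opening: 0.0329
gripper_force: 30.0
```

Request:
arm_command([
  {"translation": [45,-15,0],"rotation": [0,0,0.8],"claw": 25},
  {"translation": [90,-29,0],"rotation": [0,0,1.6],"claw": 25},
  {"translation": [135,-44,0],"rotation": [0,0,2.4],"claw": 25},
  {"translation": [180,-58,0],"rotation": [0,0,3.2],"claw": 25},
  {"translation": [225,-73,0],"rotation": [0,0,4],"claw": 25},
])

```text
clock: 17.7
tool_pos: [0.5335, -0.2127, 0.201]
orientation: [179.9, 0.0, -120.0]
force: [1.2, 1.1, -0.8]
opening: 0.0327
gripper_force: 30.0
```

Request:
arm_command([
  {"translation": [0,0,45],"rotation": [0,0,0],"claw": 25},
  {"translation": [0,0,90],"rotation": [0,0,0],"claw": 25},
  {"translation": [0,0,135],"rotation": [0,0,0],"claw": 25},
  {"translation": [0,0,175],"rotation": [0,0,0],"claw": 25},
  {"translation": [0,0,192],"rotation": [0,0,0],"claw": 25},
])

```text
clock: 18.2
tool_pos: [0.5306, -0.2105, 0.0049]
orientation: [179.6, -0.1, -120.0]
force: [-1.2, 0.2, -0.3]
opening: 0.0329
gripper_force: 30.0
```

Request:
arm_command([
  {"translation": [0,0,1],"rotation": [0,0,0],"claw": 25},
  {"translation": [0,0,2],"rotation": [0,0,0],"claw": 25},
  {"translation": [0,0,2],"rotation": [0,0,0],"claw": 25},
])

```text
clock: 18.5
tool_pos: [0.5342, -0.2112, 0.0082]
orientation: [-179.9, 0.0, -119.9]
force: [0.0, -0.6, -0.2]
opening: 0.0332
gripper_force: 30.0
```

Request:
arm_command([
  {"translation": [0,0,1],"rotation": [0,0,0],"claw": 25},
  {"translation": [0,0,2],"rotation": [0,0,0],"claw": 25},
  {"translation": [0,0,2],"rotation": [0,0,0],"claw": 25},
])

```text
clock: 18.8
tool_pos: [0.5336, -0.2114, 0.006]
orientation: [-180.0, 0.0, -119.9]
force: [0.5, -0.4, -0.2]
opening: 0.0332
gripper_force: 30.0
```

Request:
arm_command([
  {"translation": [0,0,1],"rotation": [0,0,0],"claw": 25},
  {"translation": [0,0,1],"rotation": [0,0,0],"claw": 25},
])

```text
clock: 19.0
tool_pos: [0.5333, -0.2114, 0.0046]
orientation: [-180.0, 0.0, -119.9]
force: [-0.3, -0.7, -0.2]
opening: 0.0335
gripper_force: 30.0
```

Request:
arm_command([
  {"translation": [0,0,1],"rotation": [0,0,0],"claw": 25},
  {"translation": [0,0,1],"rotation": [0,0,0],"claw": 25},
])

```text
clock: 19.2
tool_pos: [0.5335, -0.2115, 0.0036]
orientation: [-180.0, 0.0, -119.9]
force: [1.1, 0.3, 0.7]
opening: 0.0329
gripper_force: 30.0
```

Request:
arm_command([
  {"translation": [0,0,1],"rotation": [0,0,0],"claw": 25},
  {"translation": [0,0,1],"rotation": [0,0,0],"claw": 25},
])

```text
clock: 19.4
tool_pos: [0.5336, -0.2115, 0.0034]
orientation: [-180.0, -0.0, -119.9]
force: [-2.5, 0.7, 8.7]
opening: 0.0333
gripper_force: 30.1
```

Request:
arm_command([
  {"translation": [0,0,0],"rotation": [0,0,0],"claw": 87},
  {"translation": [0,0,0],"rotation": [0,0,0],"claw": 87},
  {"translation": [0,0,0],"rotation": [0,0,0],"claw": 87},
  {"translation": [0,0,0],"rotation": [0,0,0],"claw": 87},
  {"translation": [0,0,0],"rotation": [0,0,0],"claw": 87},
])

```text
clock: 19.9
tool_pos: [0.5333, -0.2114, 0.0024]
orientation: [180.0, -0.0, -119.9]
force: [-0.4, 0.6, 0.5]
opening: 0.0678
gripper_force: 0.0
```

Request:
arm_command([
  {"translation": [0,0,-5],"rotation": [0,0,0],"claw": 87},
  {"translation": [0,0,-40],"rotation": [0,0,0],"claw": 87},
  {"translation": [0,0,-90],"rotation": [0,0,0],"claw": 87},
  {"translation": [0,0,-140],"rotation": [0,0,0],"claw": 87},
  {"translation": [0,0,-190],"rotation": [0,0,0],"claw": 87},
])

```text
clock: 20.4
tool_pos: [0.5329, -0.2114, 0.1951]
orientation: [-180.0, -0.0, -119.9]
force: [1.7, 0.0, -0.4]
opening: 0.087
gripper_force: 0.0
```

Request:
arm_command([
  {"translation": [0,0,0],"rotation": [0,0,0],"claw": 87},
  {"translation": [0,0,0],"rotation": [0,0,0],"claw": 87},
])

```text
clock: 20.6
tool_pos: [0.5341, -0.2114, 0.1947]
orientation: [-179.8, 0.1, -119.9]
force: [0.8, 0.2, -0.5]
opening: 0.0868
gripper_force: 0.0
```

```bash
python3 - <<'E'
from h import *
p,d=snap('side'); W=cloud('side',d); save('both',cv2.resize(p[180:280,380:540],(480,300)))
print('M',circ(near(W,(.577,-.13),.03,.067,.076))); print('S',circ(near(W,(.533,-.211),.03,.057,.066)))
p,d=snap('top');W=cloud('top',d)
print('L',circ(near(W,(.4977,.4387),.035,.060,.07)))
rel([(.4981,.4387,.165,-99.9)]); print(ctrl.get_obs()['tool_pos'])
E
```

```text
M (array([ 574.1, -127.9,   71.1]), array([ 576.5, -125.5]), 20.0, 69)
S (array([ 529.7, -207.4,   60.7]), array([ 532.9, -208.3]), 16.4, 54)
L (array([497.7, 438.4,  64.2]), array([498.6, 438.3]), 20.4, 105)
T [-546.   354.2   27.3] R [ 0.01  0.   -4.01] rows>= 13.0
[ 0.53266318 -0.21120699  0.19198631]
```

View pics/both.png

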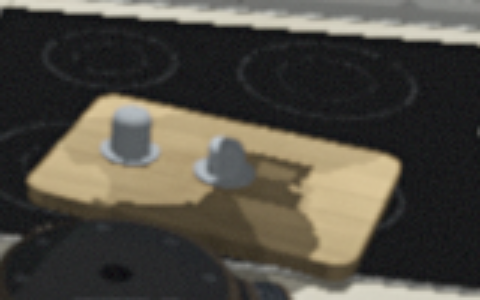

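Both pods stand upright on the board: the medium at crop (132,135) and the small at (228,162). The small one is only partly in shadow. Next is the large pod.

Request:
arm_command([
  {"translation": [-36,24,0],"rotation": [0,0,0],"claw": 87},
  {"translation": [-73,47,0],"rotation": [0,0,0],"claw": 87},
  {"translation": [-109,71,0],"rotation": [0,0,0],"claw": 87},
  {"translation": [-146,94,0],"rotation": [0,0,0],"claw": 87},
  {"translation": [-182,118,0],"rotation": [0,0,0],"claw": 87},
])

```text
clock: 21.2
tool_pos: [0.5207, 0.0065, 0.1911]
orientation: [179.9, -0.1, -119.9]
force: [0.8, -0.3, 0.1]
opening: 0.0869
gripper_force: 0.0
```

Request:
arm_command([
  {"translation": [-36,24,0],"rotation": [0,0,0],"claw": 87},
  {"translation": [-73,47,0],"rotation": [0,0,0],"claw": 87},
  {"translation": [-109,71,0],"rotation": [0,0,0],"claw": 87},
  {"translation": [-146,94,0],"rotation": [0,0,0],"claw": 87},
  {"translation": [-182,118,0],"rotation": [0,0,0],"claw": 87},
])

```text
clock: 21.7
tool_pos: [0.5094, 0.2231, 0.1911]
orientation: [180.0, -0.2, -119.9]
force: [0.6, 0.2, 0.8]
opening: 0.0871
gripper_force: 0.0
```

Request:
arm_command([
  {"translation": [-36,24,5],"rotation": [0,0,-0.8],"claw": 87},
  {"translation": [-73,47,10],"rotation": [0,0,-1.6],"claw": 87},
  {"translation": [-109,71,15],"rotation": [0,0,-2.4],"claw": 87},
  {"translation": [-146,94,20],"rotation": [0,0,-3.2],"claw": 87},
  {"translation": [-182,118,25],"rotation": [0,0,-4.0],"claw": 87},
])

```text
clock: 22.2
tool_pos: [0.498, 0.4395, 0.1654]
orientation: [179.9, -0.2, -99.7]
force: [0.4, -0.9, 0.3]
opening: 0.0867
gripper_force: 0.0
```

Request:
arm_command([
  {"translation": [0,0,0],"rotation": [0,0,0],"claw": 87},
  {"translation": [0,0,0],"rotation": [0,0,0],"claw": 87},
])

```text
clock: 22.4
tool_pos: [0.4978, 0.4384, 0.1649]
orientation: [179.9, -0.2, -99.9]
force: [0.2, -0.2, -0.3]
opening: 0.0876
gripper_force: 0.0
```

```bash
python3 - <<'E'
from h import *
rel([(.4990,.4387,-.003,-99.9)]); print(ctrl.get_obs()['orientation'])
E
```

```text
T [ -1.2  -1.4 167.9] R [ 0.02 -0.05  0.01] rows>= 3.4
[179.89254342  -0.23323192 -99.85781695]
```

Request:
arm_command([
  {"translation": [0,-1,45],"rotation": [0,0,0],"claw": 87},
  {"translation": [0,-1,90],"rotation": [0,0,0],"claw": 87},
  {"translation": [0,-1,130],"rotation": [0,0,0],"claw": 87},
  {"translation": [0,-1,155],"rotation": [0,0,0],"claw": 87},
  {"translation": [0,-1,168],"rotation": [0,0,0],"claw": 87},
])

```text
clock: 22.9
tool_pos: [0.4989, 0.4352, -0.0034]
orientation: [179.9, -0.2, -100.0]
force: [0.8, -0.2, 0.1]
opening: 0.0864
gripper_force: 0.0
```

Request:
arm_command([
  {"translation": [0,0,0],"rotation": [0,0,0],"claw": 70},
  {"translation": [0,0,0],"rotation": [0,0,0],"claw": 35},
  {"translation": [0,0,0],"rotation": [0,0,0],"claw": 35},
  {"translation": [0,0,0],"rotation": [0,0,0],"claw": 35},
  {"translation": [0,0,0],"rotation": [0,0,0],"claw": 35},
])

```text
clock: 23.4
tool_pos: [0.5002, 0.4387, 0.0008]
orientation: [-180.0, 0.1, -99.9]
force: [-0.8, -0.2, 0.4]
opening: 0.0526
gripper_force: 0.0
```

Request:
arm_command([
  {"translation": [0,0,0],"rotation": [0,0,0],"claw": 35},
  {"translation": [0,0,0],"rotation": [0,0,0],"claw": 35},
  {"translation": [0,0,0],"rotation": [0,0,0],"claw": 35},
  {"translation": [0,0,0],"rotation": [0,0,0],"claw": 35},
])

```text
clock: 23.8
tool_pos: [0.5, 0.4385, 0.0002]
orientation: [-180.0, 0.0, -99.9]
force: [-1.6, -0.8, 5.9]
opening: 0.0422
gripper_force: 30.0
```

Request:
arm_command([
  {"translation": [15,0,-0.5],"rotation": [0,0,0],"claw": 35},
  {"translation": [35,0,-0.5],"rotation": [0,0,0],"claw": 35},
  {"translation": [55,0,-0.5],"rotation": [0,0,0],"claw": 35},
  {"translation": [75,0,-0.5],"rotation": [0,0,0],"claw": 35},
  {"translation": [95,0,-0.5],"rotation": [0,0,0],"claw": 35},
])

```text
clock: 24.3
tool_pos: [0.4834, 0.3438, 0.0002]
orientation: [-180.0, 0.0, -99.9]
force: [0.4, 0.8, 2.1]
opening: 0.0423
gripper_force: 30.0
```

Request:
arm_command([
  {"translation": [20,0,0],"rotation": [0,0,0],"claw": 35},
  {"translation": [40,0,0],"rotation": [0,0,0],"claw": 35},
  {"translation": [60,0,0],"rotation": [0,0,0],"claw": 35},
  {"translation": [78,0,0],"rotation": [0,0,0],"claw": 35},
  {"translation": [90,0,0],"rotation": [0,0,0],"claw": 35},
])

```text
clock: 24.8
tool_pos: [0.4677, 0.2546, 0.0002]
orientation: [-180.0, 0.0, -99.9]
force: [-0.5, 0.8, 0.5]
opening: 0.0423
gripper_force: 30.0
```

Request:
arm_command([
  {"translation": [0,0,0],"rotation": [0,0,0],"claw": 35},
  {"translation": [0,0,-4],"rotation": [0,0,0],"claw": 35},
  {"translation": [0,0,-40],"rotation": [0,0,0],"claw": 35},
  {"translation": [0,0,-85],"rotation": [0,0,0],"claw": 35},
  {"translation": [0,0,-130],"rotation": [0,0,0],"claw": 35},
])

```text
clock: 25.3
tool_pos: [0.4677, 0.2562, 0.1312]
orientation: [180.0, -0.1, -99.9]
force: [0.9, 1.1, -0.7]
opening: 0.042
gripper_force: 30.0
```

Request:
arm_command([
  {"translation": [0,0,-45],"rotation": [0,0,0],"claw": 35},
  {"translation": [0,0,-80],"rotation": [0,0,0],"claw": 35},
  {"translation": [0,0,-110],"rotation": [0,0,0],"claw": 35},
  {"translation": [0,0,-110],"rotation": [0,0,0],"claw": 35},
])

```text
clock: 25.7
tool_pos: [0.4699, 0.2581, 0.2449]
orientation: [-179.7, 0.3, -99.9]
force: [-1.2, 0.3, -1.2]
opening: 0.0422
gripper_force: 30.0
```

```bash
python3 - <<'E'
from h import *
from scipy.optimize import least_squares
o=ctrl.get_obs(); print(o['tool_pos'],o['opening'],o['joint_pos'])
a,b=np.load('top.npz'),None
p,d=snap('top'); b,d2=snap('side')
save('seat',np.hstack([cv2.resize(p[120:225,305:365],(340,595),interpolation=cv2.INTER_CUBIC),cv2.resize(b[130:250,305:365],(298,595),interpolation=cv2.INTER_CUBIC)]))
E
```

```text
[0.46993818 0.25805204 0.24494383] 0.04223137563138304 [ 49.7976559    5.35220396 -12.55736929   0.08159691 -71.65822599
 -59.68221709]
```

View pics/seat.png

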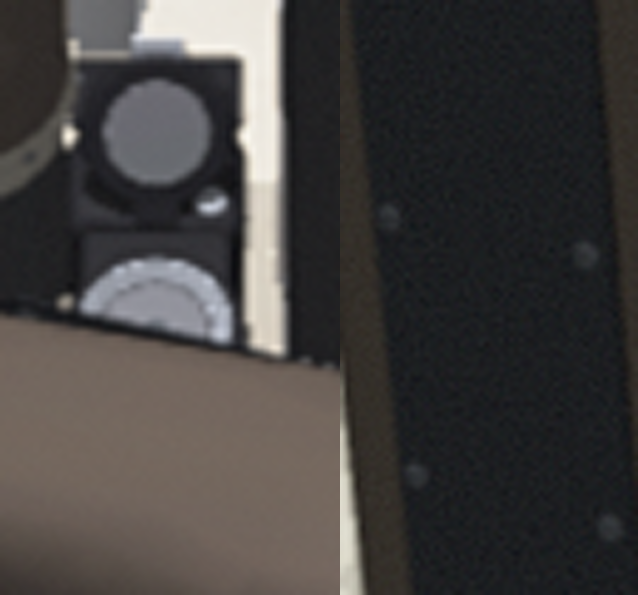

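In this view the arm covers half of the steel seat ring. The first pictures showed it free, so I'll fit the ring in those.

```bash
python3 - <<'E'
from h import *
from scipy.optimize import minimize
th=np.linspace(0,2*np.pi,90,endpoint=False)
for n in('top','side'):
    g=cv2.cvtColor(cv2.imread(f'pics/{n}0.png'),cv2.COLOR_BGR2GRAY).astype(np.float32)
    G=cv2.GaussianBlur(g,(0,0),.7)
    def ring(c,r,z):
        q=proj(n,np.c_[c[0]+r*np.cos(th),c[1]+r*np.sin(th),np.full(90,z)]).astype(np.float32)
        return cv2.remap(G,q[:,:1],q[:,1:],cv2.INTER_LINEAR)[:,0]
    def cost(c,zf=.160):
        e=np.clip(ring(c,.039,zf+.008)-ring(c,.045,zf+.008),-60,60)
        return -e.mean()
    best=min(((cost((x,y)),x,y) for x in np.arange(.595,.632,.001) for y in np.arange(.11,.147,.001)))
    print(n,best, proj(n,[[best[1],best[2],.168]]))
    s=minimize(cost,best[1:],method='Nelder-Mead',options=dict(initial_simplex=[best[1:],(best[1]+.002,best[2]),(best[1],best[2]+.002)])); print(s.x.round(4),s.fun)
    print([ (round(r*1000),ring(s.x,r,.168).mean().round()) for r in np.arange(.024,.05,.002)])
E
```

```text
top (np.float32(-59.71068), np.float64(0.612), np.float64(0.13)) [[332.19833197 176.64666548]]
[0.6126 0.1295] -59.93959045410156
[(24, np.float32(141.0)), (26, np.float32(140.0)), (28, np.float32(140.0)), (30, np.float32(142.0)), (32, np.float32(145.0)), (34, np.float32(149.0)), (36, np.float32(151.0)), (38, np.float32(146.0)), (40, np.float32(130.0)), (42, np.float32(104.0)), (44, np.float32(79.0)), (46, np.float32(64.0)), (48, np.float32(62.0))]Traceback (most recent call last):
  File "<stdin>", line 13, in <module>
  File "<stdin>", line 13, in <genexpr>
  File "<stdin>", line 11, in cost
  File "<stdin>", line 8, in ring
  File "h.py", line 13, in proj
    f,cx,cy,R,t=cal(n); c=np.atleast_2d(X)@R.T+t; return np.c_[f*c[:,0]/c[:,2]+cx,f*c[:,1]/c[:,2]+cy]
                ~~~^^^
  File "h.py", line 6, in cal
    c=ctrl.calibration(n); f=200/np.tan(np.radians(c['vertical_fov'])/2)
ValueError: time passes only in moves, steps and waits
```

```bash
sed -i 's/^def cal(n):/import functools\n@functools.lru_cache\ndef cal(n):/' h.py; python3 - <<'E'
from h import *
from scipy.optimize import minimize
th=np.linspace(0,2*np.pi,90,endpoint=False)
for n in('top','side'):
    g=cv2.cvtColor(cv2.imread(f'pics/{n}0.png'),cv2.COLOR_BGR2GRAY).astype(np.float32)
    G=cv2.GaussianBlur(g,(0,0),.7)
    m=np.ones(90,bool)
    def ring(c,r,z):
        q=proj(n,np.c_[c[0]+r*np.cos(th),c[1]+r*np.sin(th),np.full(90,z)]).astype(np.float32)
        if n=='side': m[:]=q[:,0]<340
        return cv2.remap(G,q[:,:1],q[:,1:],cv2.INTER_LINEAR)[:,0]
    for dr in(.002,.003):
      def cost(c,zf=.160):
        e=ring(c,.0415-dr,zf+.008)-ring(c,.0415+dr,zf+.008)
        return -np.clip(e,-60,90)[m].mean()
      best=min(((cost((x,y)),x,y) for x in np.arange(.595,.632,.001) for y in np.arange(.11,.147,.001)))
      s=minimize(cost,best[1:],method='Nelder-Mead',options=dict(initial_simplex=[best[1:],(best[1]+.002,best[2]),(best[1],best[2]+.002)])); print(n,best,s.x.round(4),s.fun)
E
```

```text
top (np.float32(-51.75973), np.float64(0.613), np.float64(0.13)) [0.6131 0.1302] -52.040653228759766
top (np.float32(-70.57669), np.float64(0.613), np.float64(0.13)) [0.6129 0.1302] -70.69185638427734
side (np.float32(-25.478237), np.float64(0.615), np.float64(0.132)) [0.6147 0.1325] -25.68662452697754
side (np.float32(-36.64631), np.float64(0.615), np.float64(0.132)) [0.6151 0.1321] -36.81459045410156
```

Request:
arm_command([
  {"translation": [0,0,0],"rotation": [0,0,-1.6],"claw": 35},
  {"translation": [0,0,0],"rotation": [0,0,-3.2],"claw": 35},
  {"translation": [0,0,0],"rotation": [0,0,-4.8],"claw": 35},
  {"translation": [0,0,0],"rotation": [0,0,-6.4],"claw": 35},
  {"translation": [0,0,0],"rotation": [0,0,-8],"claw": 35},
])

```text
clock: 26.3
tool_pos: [0.4673, 0.2558, 0.2383]
orientation: [179.8, -0.0, -59.6]
force: [0.4, 0.3, 0.0]
opening: 0.0422
gripper_force: 30.0
```

Request:
arm_command([
  {"translation": [0,0,0],"rotation": [0,0,-1.6],"claw": 35},
  {"translation": [0,0,0],"rotation": [0,0,-3.2],"claw": 35},
  {"translation": [0,0,0],"rotation": [0,0,-4.8],"claw": 35},
  {"translation": [0,0,0],"rotation": [0,0,-6.4],"claw": 35},
  {"translation": [0,0,0],"rotation": [0,0,-8],"claw": 35},
])

```text
clock: 26.8
tool_pos: [0.4673, 0.2558, 0.2383]
orientation: [179.8, 0.1, -19.6]
force: [0.4, -0.3, -1.2]
opening: 0.0423
gripper_force: 30.0
```

```bash
python3 - <<'E'
from h import *
rel([(.6145,.130,.245,-18)]); o=ctrl.get_obs(); print(o['tool_pos'],o['orientation'],o['joint_pos'],o['opening'])
E
```

```text
T [180.8  69.3  -6.8] R [ 0.03  0.02 -0.32] rows>= 3.9
[0.46734553 0.25583802 0.23829258] [ 1.79845717e+02  8.61547929e-02 -1.95790144e+01] [ 4.97755688e+01  5.65388141e+00 -1.30353971e+01 -2.76552961e-02
 -7.14854756e+01  2.06543546e+01] 0.04225301769729897
```

Request:
arm_command([
  {"translation": [40,15,-7],"rotation": [0,0,0],"claw": 35},
  {"translation": [80,31,-7],"rotation": [0,0,0],"claw": 35},
  {"translation": [120,46,-7],"rotation": [0,0,0],"claw": 35},
  {"translation": [155,59,-7],"rotation": [0,0,0],"claw": 35},
  {"translation": [181,69,-7],"rotation": [0,0,0],"claw": 35},
])

```text
clock: 27.3
tool_pos: [0.6155, 0.1279, 0.2447]
orientation: [179.9, 0.1, -20.0]
force: [0.6, 0.5, 0.7]
opening: 0.042
gripper_force: 30.0
```

Request:
arm_command([
  {"translation": [0,0,0],"rotation": [0,0,0],"claw": 35},
  {"translation": [0,0,25],"rotation": [0,0,0],"claw": 35},
  {"translation": [0,0,55],"rotation": [0,0,0],"claw": 35},
  {"translation": [0,0,72],"rotation": [0,0,0],"claw": 35},
  {"translation": [0,0,72],"rotation": [0,0,0],"claw": 35},
])

```text
clock: 27.8
tool_pos: [0.612, 0.1291, 0.1708]
orientation: [179.7, 0.3, -19.9]
force: [0.7, 0.1, -0.4]
opening: 0.0421
gripper_force: 30.0
```

```bash
python3 - <<'E'
from h import *
rel([(.6145,.130,.165,-19.6)]); o=ctrl.get_obs(); print(o['tool_pos'],o['orientation'],o['force'])
p,d=snap('top'); b,d2=snap('side')
pt=[[.6135,.1305,.168]]; print(proj('top',pt),proj('side',pt))
save('seat2',np.hstack([cv2.resize(p[120:225,290:380],(400,466),interpolation=cv2.INTER_CUBIC),cv2.resize(b[130:235,290:380],(400,466),interpolation=cv2.INTER_CUBIC)]))
E
```

```text
T [ 2.1 -1.7  5.8] R [ 0.06  0.06 -0.06] rows>= 0.1
[0.61202012 0.12913508 0.17078135] [179.72182884   0.3208055  -19.91789821] [ 0.6784719   0.13666188 -0.41292417]
[[331.92358732 176.28364215]] [[331.9690894  183.62732153]]
```

View pics/seat2.png

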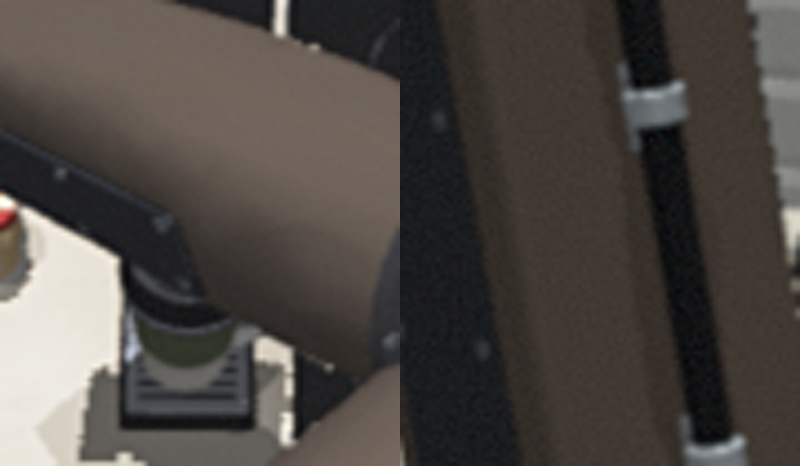

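Both cameras are occluded here, so I'll go down by feel.

Request:
arm_command([
  {"translation": [1.5,-1,2],"rotation": [0,0,0],"claw": 35},
  {"translation": [1.5,-1,6],"rotation": [0,0,0],"claw": 35},
  {"translation": [1.5,-1,9],"rotation": [0,0,0],"claw": 35},
  {"translation": [1.5,-1,9],"rotation": [0,0,0],"claw": 35},
  {"translation": [1.5,-1,9],"rotation": [0,0,0],"claw": 35},
])

```text
clock: 28.4
tool_pos: [0.6164, 0.1298, 0.1662]
orientation: [-180.0, -0.0, -19.9]
force: [-0.2, -0.3, -0.4]
opening: 0.0425
gripper_force: 30.0
```

Request:
arm_command([
  {"translation": [0,0,2],"rotation": [0,0,0],"claw": 35},
  {"translation": [0,0,4],"rotation": [0,0,0],"claw": 35},
  {"translation": [0,0,4],"rotation": [0,0,0],"claw": 35},
])

```text
clock: 28.7
tool_pos: [0.6162, 0.1298, 0.1617]
orientation: [180.0, 0.0, -19.9]
force: [0.1, 0.1, -0.7]
opening: 0.042
gripper_force: 30.0
```

Request:
arm_command([
  {"translation": [0,0,1],"rotation": [0,0,0],"claw": 35},
  {"translation": [0,0,3],"rotation": [0,0,0],"claw": 35},
  {"translation": [0,0,3],"rotation": [0,0,0],"claw": 35},
])

```text
clock: 29.0
tool_pos: [0.6162, 0.1298, 0.1587]
orientation: [180.0, 0.0, -19.9]
force: [0.6, -0.3, -0.5]
opening: 0.0421
gripper_force: 30.0
```

Request:
arm_command([
  {"translation": [-1.5,-0.5,2],"rotation": [0,0,0],"claw": 35},
  {"translation": [-1.5,-0.5,3],"rotation": [0,0,0],"claw": 35},
  {"translation": [-1.5,-0.5,3],"rotation": [0,0,0],"claw": 35},
])

```text
clock: 29.3
tool_pos: [0.615, 0.1309, 0.1559]
orientation: [180.0, 0.0, -19.9]
force: [-0.3, 0.0, -0.5]
opening: 0.0422
gripper_force: 30.0
```

Request:
arm_command([
  {"translation": [0,0,1],"rotation": [0,0,0],"claw": 35},
  {"translation": [0,0,2],"rotation": [0,0,0],"claw": 35},
  {"translation": [0,0,2],"rotation": [0,0,0],"claw": 35},
])

```text
clock: 29.6
tool_pos: [0.6151, 0.1308, 0.1539]
orientation: [180.0, 0.0, -19.9]
force: [-0.4, 0.4, 0.7]
opening: 0.0424
gripper_force: 30.0
```

Request:
arm_command([
  {"translation": [0,0,1],"rotation": [0,0,0],"claw": 35},
  {"translation": [0,0,2],"rotation": [0,0,0],"claw": 35},
  {"translation": [0,0,2],"rotation": [0,0,0],"claw": 35},
])

```text
clock: 29.9
tool_pos: [0.6152, 0.1309, 0.1519]
orientation: [-180.0, 0.0, -19.9]
force: [-0.5, -0.0, -1.6]
opening: 0.0424
gripper_force: 30.0
```

Request:
arm_command([
  {"translation": [0,0,1],"rotation": [0,0,0],"claw": 35},
  {"translation": [0,0,1],"rotation": [0,0,0],"claw": 35},
])

```text
clock: 30.1
tool_pos: [0.6152, 0.1308, 0.151]
orientation: [-180.0, -0.0, -19.9]
force: [-0.0, 0.2, -0.9]
opening: 0.0418
gripper_force: 30.0
```

Request:
arm_command([
  {"translation": [0,0,1],"rotation": [0,0,0],"claw": 35},
  {"translation": [0,0,1],"rotation": [0,0,0],"claw": 35},
])

```text
clock: 30.3
tool_pos: [0.6153, 0.1309, 0.1503]
orientation: [-180.0, -0.0, -19.9]
force: [0.6, 0.2, 0.6]
opening: 0.0421
gripper_force: 30.0
```

Request:
arm_command([
  {"translation": [0,0,0.7],"rotation": [0,0,0],"claw": 35},
  {"translation": [0,0,0.7],"rotation": [0,0,0],"claw": 35},
])

```text
clock: 30.5
tool_pos: [0.6153, 0.1308, 0.1501]
orientation: [-180.0, -0.0, -19.9]
force: [-1.9, 0.4, 4.5]
opening: 0.042
gripper_force: 30.0
```

Contact came at 0.150, exactly the predicted floor height. Releasing now.

Request:
arm_command([
  {"translation": [0,0,0],"rotation": [0,0,0],"claw": 87},
  {"translation": [0,0,0],"rotation": [0,0,0],"claw": 87},
  {"translation": [0,0,0],"rotation": [0,0,0],"claw": 87},
  {"translation": [0,0,0],"rotation": [0,0,0],"claw": 87},
  {"translation": [0,0,0],"rotation": [0,0,0],"claw": 87},
])

```text
clock: 31.0
tool_pos: [0.6151, 0.1308, 0.1492]
orientation: [180.0, 0.0, -19.9]
force: [0.2, -0.6, -0.6]
opening: 0.0767
gripper_force: 0.0
```

Request:
arm_command([
  {"translation": [0,0,0],"rotation": [0,0,0],"claw": 87},
  {"translation": [0,0,-20],"rotation": [0,0,0],"claw": 87},
  {"translation": [0,0,-50],"rotation": [0,0,0],"claw": 87},
  {"translation": [0,0,-80],"rotation": [0,0,0],"claw": 87},
  {"translation": [0,0,-95],"rotation": [0,0,0],"claw": 87},
])

```text
clock: 31.5
tool_pos: [0.6162, 0.131, 0.2475]
orientation: [-179.9, -0.2, -19.9]
force: [-0.2, -0.1, -0.2]
opening: 0.0869
gripper_force: 0.0
```

```bash
python3 - <<'E'
from h import *
rel([(.5335,-.2114,.20,-120),(.52,-.1,.245,-60)]); o=ctrl.get_obs(); print(o['tool_pos'],o['joint_pos'])
E
```

```text
T [ 38.7 350.2  46.8] R [-0.05 -0.   20.02] rows>= 11.7
T [-11.8 250.    1.9] R [-0.04 -0.02  8.02] rows>= 5.0
[0.61622589 0.13101972 0.24745752] [ 2.97603474e+01  1.45908893e+01 -8.15354145e-01  4.90824738e-02
 -7.43915607e+01  4.03168094e+01]
```

Request:
arm_command([
  {"translation": [-2,48,0],"rotation": [0,0,1.6],"claw": 87},
  {"translation": [-5,97,0],"rotation": [0,0,3.2],"claw": 87},
  {"translation": [-7,146,0],"rotation": [0,0,4.8],"claw": 87},
  {"translation": [-9,195,0],"rotation": [0,0,6.4],"claw": 87},
  {"translation": [-12,244,0],"rotation": [0,0,8],"claw": 87},
])

```text
clock: 32.0
tool_pos: [0.5198, -0.096, 0.2446]
orientation: [-180.0, -0.0, -60.2]
force: [1.0, -0.2, 0.9]
opening: 0.0872
gripper_force: 0.0
```

Request:
arm_command([
  {"translation": [0,0,0],"rotation": [0,0,1.6],"claw": 87},
  {"translation": [0,0,0],"rotation": [0,0,3.2],"claw": 87},
  {"translation": [0,0,0],"rotation": [0,0,4.8],"claw": 87},
  {"translation": [0,0,0],"rotation": [0,0,6.4],"claw": 87},
  {"translation": [0,0,0],"rotation": [0,0,8],"claw": 87},
])

```text
clock: 32.5
tool_pos: [0.5207, -0.0946, 0.2444]
orientation: [-180.0, 0.0, -100.3]
force: [-0.2, -0.1, 0.6]
opening: 0.0873
gripper_force: 0.0
```

Request:
arm_command([
  {"translation": [0,0,0],"rotation": [0,0,1.6],"claw": 87},
  {"translation": [0,0,0],"rotation": [0,0,3.2],"claw": 87},
  {"translation": [0,0,0],"rotation": [0,0,4],"claw": 87},
  {"translation": [0,0,0],"rotation": [0,0,4],"claw": 87},
])

```text
clock: 32.9
tool_pos: [0.5207, -0.0945, 0.2444]
orientation: [180.0, 0.0, -120.0]
force: [-0.1, 0.3, 0.1]
opening: 0.087
gripper_force: 0.0
```

```bash
python3 - <<'E'
from h import *
rel([(.5335,-.2114,.20,-119.9)])
p,d=snap('top'); W=cloud('top',d); print('L',circ(near(W,(.6145,.13),.03,.209,.222)), np.sort(near(W,(.6145,.13),.02,.19,.24)[:,2])[::8].round(4))
save('seat3',cv2.resize(p[120:225,290:410],(600,525),interpolation=cv2.INTER_CUBIC))
E
```

```text
T [ 94.9 -69.5  44.4] R [ 0.    0.   -0.01] rows>= 2.5
L (array([606.3, 128.6, 214.4]), array([607.2, 128.2]), 21.6, 109) [0.2024 0.2099 0.2109 0.2124 0.2136 0.2145 0.2154 0.216  0.2162 0.2169
 0.218  0.2209]
```

View pics/seat3.png

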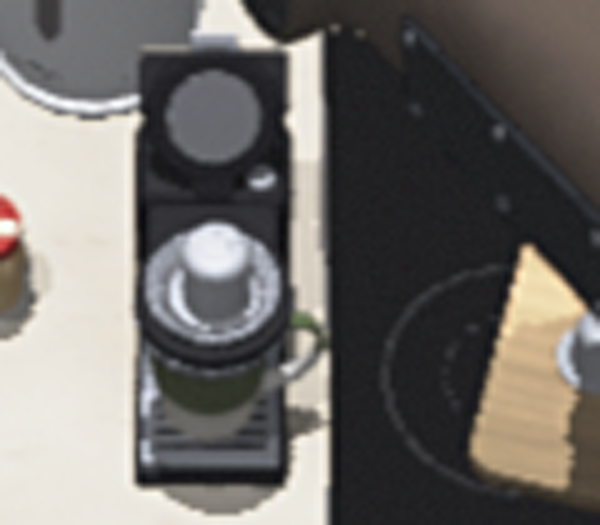

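The large pod stands upright inside the steel ring, with its top at crop (217,250) and its flange inside the ring at (213,290). I'll check the centring numerically.

```bash
python3 - <<'E'
from h import *
a=np.load('top.npz'); G=cv2.GaussianBlur(cv2.cvtColor(a['p'],cv2.COLOR_RGB2GRAY).astype(np.float32),(0,0),.5)
th=np.linspace(0,2*np.pi,90,endpoint=False)
def ring(c,r,z,m=slice(None)):
    q=proj('top',np.c_[c[0]+r*np.cos(th),c[1]+r*np.sin(th),np.full(90,z)]).astype(np.float32)
    return cv2.remap(G,q[:,:1],q[:,1:],cv2.INTER_LINEAR)[m,0]
m=np.cos(th)<.1  # front half, not hidden by body
def fit(f): return min((-f((x,y)),x,y) for x in np.arange(.600,.626,.0005) for y in np.arange(.118,.142,.0005))
print('ring',fit(lambda c:np.clip(ring(c,.039,.168)-ring(c,.044,.168),-60,90).mean()))
print('flange',fit(lambda c:np.clip(ring(c,.026,.163,m)-ring(c,.030,.163,m),-60,60).mean()))
W=cloud('top',a['d'])
for z0 in(.211,.2125): print(circ(near(W,(.6145,.13),.035,z0,.222)))
q=near(W,(.612,.13),.018,.208,.222); A=np.c_[q[:,:2]-[.612,.13],np.ones(len(q))]; print('tilt',np.linalg.lstsq(A,q[:,2],rcond=None)[0])
# same for rail measure: body/top by brightness
print('top disc',fit(lambda c:(ring(c,.018,.214)-ring(c,.0245,.214)).mean()))
E
```

```text
ring (np.float32(-75.1605), np.float64(0.6134999999999985), np.float64(0.13))
flange (np.float32(-43.24307), np.float64(0.6004999999999999), np.float64(0.125))
(array([606.8, 127.8, 215.3]), array([606.1, 127.9]), 19.6, 89)
(array([607.3, 127.8, 216. ]), array([606.7, 126.8]), 18.8, 74)
tilt [-0.06654046 -0.05224201  0.214453  ]
top disc (np.float32(-80.650475), np.float64(0.6074999999999992), np.float64(0.13))
```

```bash
python3 - <<'E'
from h import *
th=np.linspace(0,2*np.pi,90,endpoint=False)
def mk(G):
    def ring(c,r,z,m=slice(None)):
        q=proj('top',np.c_[c[0]+r*np.cos(th),c[1]+r*np.sin(th),np.full(90,z)]).astype(np.float32)
        return cv2.remap(G,q[:,:1],q[:,1:],cv2.INTER_LINEAR)[m,0]
    return ring
def disc(ring,c0,z,R):
    return min((-(ring(c,R-.003,z)-ring(c,R+.003,z)).mean(),*np.round(c,4)) for c in [(x,y) for x in c0[0]+np.arange(-.012,.012,.0005) for y in c0[1]+np.arange(-.012,.012,.0005)])
g0=cv2.GaussianBlur(cv2.imread('pics/top0.png',0).astype(np.float32),(0,0),.5); r0=mk(g0)
print('rail L',disc(r0,(.498,.4385),.064,.021),'M',disc(r0,(.478,.3227),.054,.019),'S',disc(r0,(.488,.3805),.044,.0165))
a=np.load('top.npz'); G=cv2.GaussianBlur(cv2.cvtColor(a['p'],cv2.COLOR_RGB2GRAY).astype(np.float32),(0,0),.5); r1=mk(G)
print('seat L',disc(r1,(.61,.13),.214,.021))
# profile in image along machine axis through the seat centre, at ground of ring plane z=.163
ax=np.array([np.cos(np.radians(-14)),np.sin(np.radians(-14))])
for off in(-.012,0,.012):
    s=np.arange(-.05,.0,.0015); c=np.array([.6135,.1305]); pts=np.c_[c+s[:,None]*ax+off*np.array([-ax[1],ax[0]]),np.full(len(s),.163)]
    q=proj('top',pts).astype(np.float32); print(off,cv2.remap(G,q[:,:1],q[:,1:],cv2.INTER_CUBIC)[:,0].round().astype(int), np.round(cv2.remap(g0,q[:,:1],q[:,1:],cv2.INTER_CUBIC)[:,0]).astype(int))
f,cx,cy,R,t=cal('top'); print('cam',-R.T@t, 'px/mm',f/np.linalg.norm(-R.T@t-[.61,.13,.2])/1000)
E
```

```text
rail L (np.float32(-40.96231), np.float64(0.4965), np.float64(0.438)) M (np.float32(-47.305508), np.float64(0.48), np.float64(0.3232)) S (np.float32(-36.37968), np.float64(0.4895), np.float64(0.3845))
seat L (np.float32(-78.6379), np.float64(0.6075), np.float64(0.13))
-0.012 [ 42  47  50  49  43  48  57  75 102 125 146 156 156 148 134 127 125 118
 111 104  96  92  88  88  89  89  90  90  91  91  91  91  90  90] [ 41  46  49  47  43  47  55  73 100 122 141 146 143 130 117 120 132 142
 145 146 146 145 144 144 144 144 144 144 144 144 143 143 143 144]
0 [ 50  51  50  49  47  61  84 115 144 162 161 141 124 126 131 127 119 108
 101  95  92  93  93  93  94  95  95  96  96  97  96  95  94  93] [ 48  49  49  48  46  61  82 113 142 160 161 143 130 133 141 145 146 146
 146 145 145 145 145 145 144 142 138 130 122 114 110 109 108 108]
0.012 [ 40  47  52  53  50  52  55  67  87 107 123 128 133 134 140 161 187 199
 196 180 155 131 109 101  94  90  90  89  90  91  92  92  92  92] [ 40  47  52  52  48  49  52  63  84 104 122 129 132 128 124 128 137 143
 146 146 147 146 145 144 144 144 144 144 143 144 144 144 144 144]
cam [-0.16374089  0.33578793  1.41224836] px/mm 0.32875856183776125
```

```bash
python3 - <<'E'
from h import *
p,d=snap('side'); W=cloud('side',d); q=near(W,(.6145,.13),.035,.207,.222); print(len(q)); 
if len(q): print(circ(q))
p2,d2=snap('top'); W2=cloud('top',d2)
save('chk',np.hstack([cv2.resize(p2[150:195,305:360],(400,327),interpolation=cv2.INTER_LANCZOS4),cv2.resize(p[150:205,300:365],(387,327),interpolation=cv2.INTER_LANCZOS4)]))
# body mid slice in top depth
for z0,z1 in((.17,.18),(.18,.19),(.19,.2),(.2,.21)):
    q=near(W2,(.61,.13),.035,z0,z1); print(z0,len(q),q.mean(0).round(4),q[:,1].min().round(4),q[:,1].max().round(4),np.percentile(q[:,0],[5,50]).round(4))
E
```

```text
0
0.17 25 [0.5928 0.1312 0.1757] 0.108 0.1486 [0.5859 0.5914]
0.18 24 [0.5932 0.1301 0.1845] 0.1081 0.1482 [0.5877 0.5914]
0.19 25 [0.5936 0.1327 0.1957] 0.1086 0.1483 [0.5867 0.5922]
0.2 40 [0.5956 0.1274 0.2058] 0.1064 0.1479 [0.5869 0.594 ]
```

View pics/chk.png

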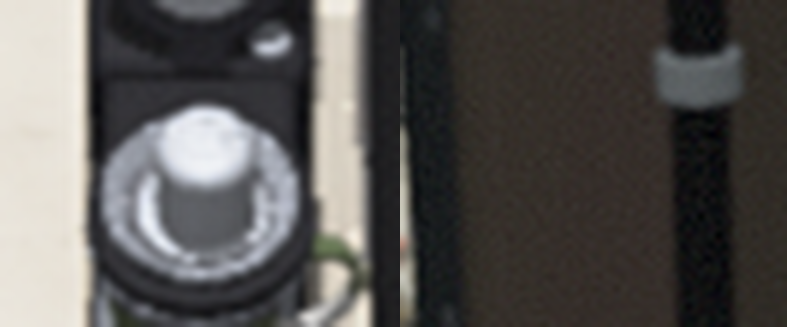

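In the enlarged crop the ring's outer edge spans x 103–298 (centre about 200) and the flange x 137–270 (centre about 203). The front gap is even too, so with the contact at floor height the pod is seated flat. Now I'll take the small pod back.

Request:
arm_command([
  {"translation": [30,-23,0],"rotation": [0,0,0],"claw": 87},
  {"translation": [60,-45,0],"rotation": [0,0,0],"claw": 87},
  {"translation": [95,-69.5,20],"rotation": [0,0,0],"claw": 87},
  {"translation": [95,-69.5,60],"rotation": [0,0,0],"claw": 87},
  {"translation": [95,-69.5,100],"rotation": [0,0,0],"claw": 87},
])

```text
clock: 33.55
tool_pos: [0.5338, -0.2129, 0.1435]
orientation: [-179.9, 0.0, -120.0]
force: [0.6, 0.7, -0.9]
opening: 0.0872
gripper_force: 0.0
```

Request:
arm_command([
  {"translation": [0,0,0],"rotation": [0,0,0],"claw": 87},
  {"translation": [0,0,40],"rotation": [0,0,0],"claw": 87},
  {"translation": [0,0,80],"rotation": [0,0,0],"claw": 87},
  {"translation": [0,0,115],"rotation": [0,0,0],"claw": 87},
  {"translation": [0,0,130],"rotation": [0,0,0],"claw": 87},
])

```text
clock: 34.05
tool_pos: [0.5332, -0.2111, 0.0132]
orientation: [179.9, -0.1, -119.8]
force: [-0.2, -0.4, 0.7]
opening: 0.087
gripper_force: 0.0
```

Request:
arm_command([
  {"translation": [0,0,0],"rotation": [0,0,0],"claw": 87},
  {"translation": [0,0,0],"rotation": [0,0,0],"claw": 87},
])

```text
clock: 34.25
tool_pos: [0.5352, -0.2116, 0.0162]
orientation: [-179.9, 0.0, -119.8]
force: [0.8, -1.1, 0.7]
opening: 0.0869
gripper_force: 0.0
```

```bash
python3 - <<'E'
from h import *
rel([(.5335,-.2114,.0042,-119.9)])
E
```

```text
T [ 0.7  1.6 12. ] R [-0.02  0.    0.02] rows>= 0.2
```

Request:
arm_command([
  {"translation": [0,1,5],"rotation": [0,0,0],"claw": 80},
  {"translation": [0,1,9],"rotation": [0,0,0],"claw": 60},
  {"translation": [0,1,10.5],"rotation": [0,0,0],"claw": 50},
  {"translation": [0,1,10.5],"rotation": [0,0,0],"claw": 45},
  {"translation": [0,1,10.5],"rotation": [0,0,0],"claw": 25},
])

```text
clock: 34.75
tool_pos: [0.5328, -0.211, 0.0041]
orientation: [-180.0, 0.0, -119.9]
force: [-0.3, -0.0, 0.5]
opening: 0.0534
gripper_force: 0.0
```

Request:
arm_command([
  {"translation": [0,0,0],"rotation": [0,0,0],"claw": 25},
  {"translation": [0,0,0],"rotation": [0,0,0],"claw": 25},
  {"translation": [0,0,0],"rotation": [0,0,0],"claw": 25},
  {"translation": [0,0,0],"rotation": [0,0,0],"claw": 25},
  {"translation": [0,0,0],"rotation": [0,0,0],"claw": 25},
])

```text
clock: 35.25
tool_pos: [0.5328, -0.211, 0.0039]
orientation: [-180.0, -0.0, -119.9]
force: [-0.4, 0.8, -0.0]
opening: 0.0328
gripper_force: 30.0
```

Request:
arm_command([
  {"translation": [0,0,-40],"rotation": [0,0,0],"claw": 25},
  {"translation": [0,0,-85],"rotation": [0,0,0],"claw": 25},
  {"translation": [0,0,-130],"rotation": [0,0,0],"claw": 25},
  {"translation": [0,0,-175],"rotation": [0,0,0],"claw": 25},
  {"translation": [0,0,-200],"rotation": [0,0,0],"claw": 25},
])

```text
clock: 35.75
tool_pos: [0.534, -0.2114, 0.2082]
orientation: [-179.7, 0.1, -119.9]
force: [1.7, 0.5, -0.9]
opening: 0.0326
gripper_force: 30.0
```

Request:
arm_command([
  {"translation": [0,0,0],"rotation": [0,0,0],"claw": 25},
  {"translation": [0,0,0],"rotation": [0,0,0],"claw": 25},
])

```text
clock: 35.95
tool_pos: [0.5327, -0.2108, 0.2041]
orientation: [-180.0, 0.0, -119.9]
force: [-1.3, 0.7, -1.0]
opening: 0.0332
gripper_force: 30.0
```

```bash
python3 - <<'E'
from h import *
rel([(.4677,.2573,.10,-99.9)])
E
```

```text
T [-373.2  289.9  104.2] R [-0.01  0.01 -4.01] rows>= 9.7
```

Request:
arm_command([
  {"translation": [-37,29,0],"rotation": [0,0,0],"claw": 25},
  {"translation": [-75,58,0],"rotation": [0,0,0],"claw": 25},
  {"translation": [-112,87,0],"rotation": [0,0,0],"claw": 25},
  {"translation": [-150,116,0],"rotation": [0,0,0],"claw": 25},
  {"translation": [-187,145,0],"rotation": [0,0,0],"claw": 25},
])

```text
clock: 36.45
tool_pos: [0.4989, 0.0249, 0.2023]
orientation: [179.9, -0.1, -119.9]
force: [2.0, 0.3, -0.5]
opening: 0.0329
gripper_force: 30.0
```

Request:
arm_command([
  {"translation": [-37,29,0],"rotation": [0,0,-0.8],"claw": 25},
  {"translation": [-75,58,0],"rotation": [0,0,-1.6],"claw": 25},
  {"translation": [-112,87,0],"rotation": [0,0,-2.4],"claw": 25},
  {"translation": [-150,116,0],"rotation": [0,0,-3.2],"claw": 25},
  {"translation": [-187,145,0],"rotation": [0,0,-4],"claw": 25},
])

```text
clock: 36.95
tool_pos: [0.4665, 0.2592, 0.2022]
orientation: [179.9, -0.1, -99.7]
force: [1.2, 0.7, -0.8]
opening: 0.0333
gripper_force: 30.0
```

Request:
arm_command([
  {"translation": [0,0,45],"rotation": [0,0,0],"claw": 25},
  {"translation": [0,0,90],"rotation": [0,0,0],"claw": 25},
  {"translation": [0,0,135],"rotation": [0,0,0],"claw": 25},
  {"translation": [0,0,170],"rotation": [0,0,0],"claw": 25},
  {"translation": [0,0,190],"rotation": [0,0,0],"claw": 25},
])

```text
clock: 37.45
tool_pos: [0.4654, 0.2554, 0.0093]
orientation: [179.8, -0.3, -99.9]
force: [0.2, -0.6, -0.2]
opening: 0.0331
gripper_force: 30.0
```

Request:
arm_command([
  {"translation": [0,0,0],"rotation": [0,0,0],"claw": 25},
  {"translation": [0,0,0],"rotation": [0,0,0],"claw": 25},
])

```text
clock: 37.65
tool_pos: [0.4675, 0.2573, 0.0133]
orientation: [179.9, -0.1, -99.9]
force: [0.8, -0.2, 0.2]
opening: 0.0332
gripper_force: 30.0
```

```bash
python3 - <<'E'
from h import *
rel([(.4677,.2573,-.0125,-99.9)])
E
```

```text
T [-0.1 -0.2 25.8] R [ 0.01 -0.02 -0.  ] rows>= 0.5
```

Request:
arm_command([
  {"translation": [0,0,10],"rotation": [0,0,0],"claw": 25},
  {"translation": [0,0,20],"rotation": [0,0,0],"claw": 25},
  {"translation": [0,0,24.5],"rotation": [0,0,0],"claw": 25},
  {"translation": [0,0,24.5],"rotation": [0,0,0],"claw": 25},
  {"translation": [0,0,24.5],"rotation": [0,0,0],"claw": 25},
])

```text
clock: 38.15
tool_pos: [0.468, 0.2579, -0.0105]
orientation: [-180.0, 0.0, -99.9]
force: [0.6, 0.5, 0.1]
opening: 0.0328
gripper_force: 30.0
```

Request:
arm_command([
  {"translation": [0,0,1],"rotation": [0,0,0],"claw": 25},
  {"translation": [0,0,1],"rotation": [0,0,0],"claw": 25},
])

```text
clock: 38.35
tool_pos: [0.468, 0.2579, -0.0114]
orientation: [-180.0, 0.0, -99.9]
force: [0.7, -0.1, -0.7]
opening: 0.0328
gripper_force: 30.0
```

Request:
arm_command([
  {"translation": [-8,0,0],"rotation": [0,0,0],"claw": 25},
  {"translation": [-16,0,0],"rotation": [0,0,0],"claw": 25},
  {"translation": [-24,0,0],"rotation": [0,0,0],"claw": 25},
  {"translation": [-32,0,0],"rotation": [0,0,0],"claw": 25},
  {"translation": [-40,0,0],"rotation": [0,0,0],"claw": 25},
])

```text
clock: 38.85
tool_pos: [0.4749, 0.2981, -0.0117]
orientation: [180.0, -0.0, -99.9]
force: [0.8, -0.3, -0.1]
opening: 0.0327
gripper_force: 30.0
```

Request:
arm_command([
  {"translation": [-15,0,0],"rotation": [0,0,0],"claw": 25},
  {"translation": [-35,0,0],"rotation": [0,0,0],"claw": 25},
  {"translation": [-60,0,0],"rotation": [0,0,0],"claw": 25},
  {"translation": [-85,0,0],"rotation": [0,0,0],"claw": 25},
  {"translation": [-105,0,0],"rotation": [0,0,0],"claw": 25},
])

```text
clock: 39.35
tool_pos: [0.4933, 0.4029, -0.0117]
orientation: [-180.0, 0.0, -99.9]
force: [1.6, -1.3, -0.9]
opening: 0.0331
gripper_force: 30.0
```

Request:
arm_command([
  {"translation": [-10,0,0],"rotation": [0,0,0],"claw": 25},
  {"translation": [-20,0,0],"rotation": [0,0,0],"claw": 25},
  {"translation": [-29,0,0],"rotation": [0,0,0],"claw": 25},
  {"translation": [-35,0,0],"rotation": [0,0,0],"claw": 25},
  {"translation": [-35,0,0],"rotation": [0,0,0],"claw": 25},
])

```text
clock: 39.85
tool_pos: [0.4994, 0.4361, -0.0116]
orientation: [-180.0, 0.1, -99.9]
force: [2.7, 1.2, -1.7]
opening: 0.0334
gripper_force: 30.0
```

Request:
arm_command([
  {"translation": [-2,0,0],"rotation": [0,0,0],"claw": 25},
  {"translation": [-3,0,0],"rotation": [0,0,0],"claw": 25},
  {"translation": [-3,0,0],"rotation": [0,0,0],"claw": 25},
])

```text
clock: 40.15
tool_pos: [0.4995, 0.4375, -0.0116]
orientation: [180.0, -0.0, -99.9]
force: [3.1, -2.9, -0.1]
opening: 0.0331
gripper_force: 30.0
```

Request:
arm_command([
  {"translation": [-1.5,0,0],"rotation": [0,0,0],"claw": 25},
  {"translation": [-3,0,0],"rotation": [0,0,0],"claw": 25},
  {"translation": [-3,0,0],"rotation": [0,0,0],"claw": 25},
])

```text
clock: 40.45
tool_pos: [0.5001, 0.4408, -0.0116]
orientation: [-180.0, -0.0, -99.9]
force: [2.6, -3.1, -0.2]
opening: 0.0329
gripper_force: 30.0
```

Request:
arm_command([
  {"translation": [-1,0,0],"rotation": [0,0,0],"claw": 25},
  {"translation": [-1,0,0],"rotation": [0,0,0],"claw": 25},
])

```text
clock: 40.65
tool_pos: [0.5001, 0.4412, -0.0116]
orientation: [180.0, -0.1, -99.9]
force: [3.7, -5.5, -0.4]
opening: 0.0331
gripper_force: 30.0
```

Home against the stop. I'll release it and fetch the medium pod.

Request:
arm_command([
  {"translation": [0.5,0,0],"rotation": [0,0,0],"claw": 87},
  {"translation": [0.5,0,0],"rotation": [0,0,0],"claw": 87},
  {"translation": [0.5,0,0],"rotation": [0,0,0],"claw": 87},
  {"translation": [0.5,0,0],"rotation": [0,0,0],"claw": 87},
  {"translation": [0.5,0,0],"rotation": [0,0,0],"claw": 87},
])

```text
clock: 41.15
tool_pos: [0.4999, 0.4418, -0.0116]
orientation: [180.0, 0.0, -99.9]
force: [0.1, -0.1, -0.1]
opening: 0.0673
gripper_force: 0.0
```

Request:
arm_command([
  {"translation": [0,0,-10],"rotation": [0,0,0],"claw": 87},
  {"translation": [0,0,-50],"rotation": [0,0,0],"claw": 87},
  {"translation": [0,0,-100],"rotation": [0,0,0],"claw": 87},
  {"translation": [0,0,-150],"rotation": [0,0,0],"claw": 87},
  {"translation": [0,0,-200],"rotation": [0,0,0],"claw": 87},
])

```text
clock: 41.65
tool_pos: [0.4999, 0.4413, 0.1914]
orientation: [-180.0, 0.0, -99.9]
force: [0.8, 1.5, -0.4]
opening: 0.0868
gripper_force: 0.0
```

Request:
arm_command([
  {"translation": [0,0,0],"rotation": [0,0,0],"claw": 87},
  {"translation": [0,0,0],"rotation": [0,0,0],"claw": 87},
])

```text
clock: 41.85
tool_pos: [0.5004, 0.4423, 0.1911]
orientation: [-179.9, 0.2, -99.9]
force: [0.2, -0.3, -1.3]
opening: 0.0871
gripper_force: 0.0
```

```bash
python3 - <<'E'
from h import *
rel([(.5789,-.1301,.19,-119.9)])
p,d=snap('side'); W=cloud('side',d); print('S',circ(near(W,(.498,.44),.03,.041,.05)))
E
```

```text
T [ 550.3 -175.9   -1. ] R [-0.01  0.05  4.  ] rows>= 11.6
S (array([498.3, 442.3,  43.6]), array([497.5, 443. ]), 15.6, 43)
```

Request:
arm_command([
  {"translation": [37,-12,0],"rotation": [0,0,0],"claw": 87},
  {"translation": [73,-23,0],"rotation": [0,0,0],"claw": 87},
  {"translation": [110,-35,0],"rotation": [0,0,0],"claw": 87},
  {"translation": [147,-47,0],"rotation": [0,0,0],"claw": 87},
  {"translation": [183.4,-58.6,0],"rotation": [0,0,0],"claw": 87},
])

```text
clock: 42.4
tool_pos: [0.5254, 0.2487, 0.1868]
orientation: [179.9, -0.1, -99.9]
force: [0.7, -0.4, 0.4]
opening: 0.0871
gripper_force: 0.0
```

Request:
arm_command([
  {"translation": [37,-12,0],"rotation": [0,0,0],"claw": 87},
  {"translation": [73,-23,0],"rotation": [0,0,0],"claw": 87},
  {"translation": [110,-35,0],"rotation": [0,0,0],"claw": 87},
  {"translation": [147,-47,0],"rotation": [0,0,0],"claw": 87},
  {"translation": [183.4,-58.6,0],"rotation": [0,0,0],"claw": 87},
])

```text
clock: 42.9
tool_pos: [0.5514, 0.0581, 0.1869]
orientation: [179.9, -0.1, -99.9]
force: [0.3, 0.8, -0.3]
opening: 0.0871
gripper_force: 0.0
```

Request:
arm_command([
  {"translation": [37,-12,0],"rotation": [0,0,0.8],"claw": 87},
  {"translation": [73,-23,0],"rotation": [0,0,1.6],"claw": 87},
  {"translation": [110,-35,0],"rotation": [0,0,2.4],"claw": 87},
  {"translation": [147,-47,0],"rotation": [0,0,3.2],"claw": 87},
  {"translation": [183.4,-58.6,0],"rotation": [0,0,4],"claw": 87},
])

```text
clock: 43.4
tool_pos: [0.5775, -0.1323, 0.1868]
orientation: [179.9, -0.1, -120.1]
force: [0.3, -0.4, -0.6]
opening: 0.087
gripper_force: 0.0
```

Request:
arm_command([
  {"translation": [0,0,45],"rotation": [0,0,0],"claw": 87},
  {"translation": [0,0,90],"rotation": [0,0,0],"claw": 87},
  {"translation": [0,0,135],"rotation": [0,0,0],"claw": 87},
  {"translation": [0,0,165],"rotation": [0,0,0],"claw": 87},
  {"translation": [0,0,165],"rotation": [0,0,0],"claw": 87},
])

```text
clock: 43.9
tool_pos: [0.5735, -0.131, 0.0176]
orientation: [179.5, -0.3, -120.0]
force: [-0.1, 0.3, -0.4]
opening: 0.087
gripper_force: 0.0
```

```bash
python3 - <<'E'
from h import *
rel([(.5789,-.1301,.0062,-119.9)])
E
```

```text
T [-3.5 -4.4 11.4] R [ 0.11 -0.07 -0.02] rows>= 0.3
```

Request:
arm_command([
  {"translation": [-1,-1,5],"rotation": [0,0,0],"claw": 87},
  {"translation": [-1,-1,9],"rotation": [0,0,0],"claw": 80},
  {"translation": [-1,-1,12],"rotation": [0,0,0],"claw": 70},
])

```text
clock: 44.2
tool_pos: [0.5809, -0.1302, 0.0126]
orientation: [-179.9, 0.1, -119.9]
force: [0.8, 0.1, -0.1]
opening: 0.0769
gripper_force: 0.0
```

Request:
arm_command([
  {"translation": [0,0,1],"rotation": [0,0,0],"claw": 65},
  {"translation": [0,0,1],"rotation": [0,0,0],"claw": 60},
])

```text
clock: 44.4
tool_pos: [0.5802, -0.1303, 0.0111]
orientation: [-179.9, 0.0, -119.9]
force: [0.1, 1.1, -0.7]
opening: 0.0631
gripper_force: 0.0
```

```bash
python3 - <<'E'
from h import *
rel([(.5789,-.1301,.0062,-119.9)])
E
```

```text
T [0.5 1.2 4.9] R [-0.01  0.01 -0.  ] rows>= 0.1
```

Request:
arm_command([
  {"translation": [0,0.5,2],"rotation": [0,0,0],"claw": 60},
  {"translation": [0,0.5,4],"rotation": [0,0,0],"claw": 60},
  {"translation": [0,0.5,4],"rotation": [0,0,0],"claw": 30},
  {"translation": [0,0.5,4],"rotation": [0,0,0],"claw": 30},
  {"translation": [0,0.5,4],"rotation": [0,0,0],"claw": 30},
])

```text
clock: 44.9
tool_pos: [0.5794, -0.1301, 0.0064]
orientation: [-180.0, 0.0, -119.9]
force: [0.6, 0.5, -0.5]
opening: 0.0413
gripper_force: 0.0
```

Request:
arm_command([
  {"translation": [0,0,0],"rotation": [0,0,0],"claw": 30},
  {"translation": [0,0,0],"rotation": [0,0,0],"claw": 30},
  {"translation": [0,0,0],"rotation": [0,0,0],"claw": 30},
  {"translation": [0,0,0],"rotation": [0,0,0],"claw": 30},
  {"translation": [0,0,0],"rotation": [0,0,0],"claw": 30},
])

```text
clock: 45.4
tool_pos: [0.5794, -0.1301, 0.0064]
orientation: [180.0, -0.0, -119.9]
force: [-0.0, -0.1, 0.5]
opening: 0.0385
gripper_force: 30.0
```

Request:
arm_command([
  {"translation": [0,0,-40],"rotation": [0,0,0],"claw": 30},
  {"translation": [0,0,-85],"rotation": [0,0,0],"claw": 30},
  {"translation": [0,0,-130],"rotation": [0,0,0],"claw": 30},
  {"translation": [0,0,-175],"rotation": [0,0,0],"claw": 30},
  {"translation": [0,0,-205],"rotation": [0,0,0],"claw": 30},
])

```text
clock: 45.9
tool_pos: [0.5802, -0.1303, 0.2152]
orientation: [-179.8, 0.1, -119.9]
force: [0.2, -0.2, 0.1]
opening: 0.0385
gripper_force: 30.0
```

Request:
arm_command([
  {"translation": [0,0,0],"rotation": [0,0,0],"claw": 30},
  {"translation": [0,0,0],"rotation": [0,0,0],"claw": 30},
])

```text
clock: 46.1
tool_pos: [0.5794, -0.1299, 0.2119]
orientation: [-179.9, 0.1, -119.9]
force: [-1.0, 1.1, -0.3]
opening: 0.0385
gripper_force: 30.0
```

```bash
python3 - <<'E'
from h import *
rel([(.47,.05,.215,-119.9),(.4680,.2577,.215,-99.9)])
E
```

```text
T [-101.3  184.6   -3.1] R [-0.01  0.01 -0.01] rows>= 4.2
T [-280.3  290.    -3. ] R [-0.01  0.01 -4.01] rows>= 8.1
```

Request:
arm_command([
  {"translation": [-20,37,0],"rotation": [0,0,0],"claw": 30},
  {"translation": [-40,74,0],"rotation": [0,0,0],"claw": 30},
  {"translation": [-61,111,0],"rotation": [0,0,0],"claw": 30},
  {"translation": [-81,148,0],"rotation": [0,0,0],"claw": 30},
  {"translation": [-101,185,0],"rotation": [0,0,0],"claw": 30},
])

```text
clock: 46.6
tool_pos: [0.4675, 0.0505, 0.2097]
orientation: [179.9, -0.1, -119.9]
force: [0.4, 0.1, -0.1]
opening: 0.0382
gripper_force: 30.0
```

Request:
arm_command([
  {"translation": [-36,21,0],"rotation": [0,0,-0.8],"claw": 30},
  {"translation": [-72,42,0],"rotation": [0,0,-1.6],"claw": 30},
  {"translation": [-107,63,0],"rotation": [0,0,-2.4],"claw": 30},
  {"translation": [-143,84,0],"rotation": [0,0,-3.2],"claw": 30},
  {"translation": [-179,105,0],"rotation": [0,0,-4],"claw": 30},
])

```text
clock: 47.1
tool_pos: [0.4666, 0.2584, 0.2098]
orientation: [179.9, -0.1, -99.7]
force: [0.5, -0.2, -0.2]
opening: 0.0385
gripper_force: 30.0
```

Request:
arm_command([
  {"translation": [0,0,45],"rotation": [0,0,0],"claw": 30},
  {"translation": [0,0,90],"rotation": [0,0,0],"claw": 30},
  {"translation": [0,0,135],"rotation": [0,0,0],"claw": 30},
  {"translation": [0,0,175],"rotation": [0,0,0],"claw": 30},
  {"translation": [0,0,196],"rotation": [0,0,0],"claw": 30},
])

```text
clock: 47.6
tool_pos: [0.4649, 0.2545, 0.0105]
orientation: [179.7, -0.3, -100.0]
force: [0.5, -0.5, 1.6]
opening: 0.0386
gripper_force: 30.0
```

Request:
arm_command([
  {"translation": [0,0,0],"rotation": [0,0,0],"claw": 30},
  {"translation": [0,0,0],"rotation": [0,0,0],"claw": 30},
  {"translation": [0,0,0],"rotation": [0,0,0],"claw": 30},
])

```text
clock: 47.9
tool_pos: [0.4683, 0.2578, 0.0165]
orientation: [-179.9, 0.1, -99.9]
force: [-0.4, -0.3, -0.2]
opening: 0.0386
gripper_force: 30.0
```

```bash
python3 - <<'E'
from h import *
rel([(.4680,.2577,-.0100,-99.9)])
E
```

```text
T [ 0.2  0.3 26.5] R [-0.01  0.01 -0.  ] rows>= 0.5
```

Request:
arm_command([
  {"translation": [0,0,10],"rotation": [0,0,0],"claw": 30},
  {"translation": [0,0,20],"rotation": [0,0,0],"claw": 30},
  {"translation": [0,0,25],"rotation": [0,0,0],"claw": 30},
  {"translation": [0,0,25],"rotation": [0,0,0],"claw": 30},
  {"translation": [0,0,25],"rotation": [0,0,0],"claw": 30},
])

```text
clock: 48.4
tool_pos: [0.4677, 0.2572, -0.0098]
orientation: [180.0, -0.0, -99.9]
force: [-0.0, 0.1, 0.5]
opening: 0.0384
gripper_force: 30.0
```

Request:
arm_command([
  {"translation": [0,0,0.5],"rotation": [0,0,0],"claw": 30},
  {"translation": [0,0,0.5],"rotation": [0,0,0],"claw": 30},
])

```text
clock: 48.6
tool_pos: [0.4678, 0.2574, -0.0099]
orientation: [-180.0, 0.0, -99.9]
force: [-0.9, -0.5, -0.4]
opening: 0.0381
gripper_force: 30.0
```

Request:
arm_command([
  {"translation": [-8,0,0],"rotation": [0,0,0],"claw": 30},
  {"translation": [-16,0,0],"rotation": [0,0,0],"claw": 30},
  {"translation": [-24,0,0],"rotation": [0,0,0],"claw": 30},
  {"translation": [-32,0,0],"rotation": [0,0,0],"claw": 30},
  {"translation": [-40,0,0],"rotation": [0,0,0],"claw": 30},
])

```text
clock: 49.1
tool_pos: [0.4747, 0.2975, -0.0102]
orientation: [-180.0, 0.0, -99.9]
force: [-0.7, 0.6, -0.3]
opening: 0.0385
gripper_force: 30.0
```

Request:
arm_command([
  {"translation": [-15,0,0],"rotation": [0,0,0],"claw": 30},
  {"translation": [-35,0,0],"rotation": [0,0,0],"claw": 30},
  {"translation": [-55,0,0],"rotation": [0,0,0],"claw": 30},
  {"translation": [-72,0,0],"rotation": [0,0,0],"claw": 30},
  {"translation": [-82,0,0],"rotation": [0,0,0],"claw": 30},
])

```text
clock: 49.6
tool_pos: [0.489, 0.3793, -0.0103]
orientation: [-180.0, 0.0, -99.9]
force: [0.9, -0.9, -0.3]
opening: 0.0386
gripper_force: 30.0
```

Request:
arm_command([
  {"translation": [-1.5,0,0],"rotation": [0,0,0],"claw": 30},
  {"translation": [-3,0,0],"rotation": [0,0,0],"claw": 30},
  {"translation": [-4,0,0],"rotation": [0,0,0],"claw": 30},
  {"translation": [-4,0,0],"rotation": [0,0,0],"claw": 30},
])

```text
clock: 50.0
tool_pos: [0.4893, 0.3806, -0.0102]
orientation: [180.0, -0.0, -99.9]
force: [0.9, -1.0, -0.9]
opening: 0.0384
gripper_force: 30.0
```

Request:
arm_command([
  {"translation": [-1,0,0],"rotation": [0,0,0],"claw": 30},
  {"translation": [-2,0,0],"rotation": [0,0,0],"claw": 30},
  {"translation": [-2,0,0],"rotation": [0,0,0],"claw": 30},
])

```text
clock: 50.3
tool_pos: [0.4898, 0.3833, -0.01]
orientation: [-180.0, 0.0, -99.9]
force: [0.1, 0.0, 0.5]
opening: 0.0388
gripper_force: 30.0
```

Request:
arm_command([
  {"translation": [-1,0,0],"rotation": [0,0,0],"claw": 30},
  {"translation": [-1,0,0],"rotation": [0,0,0],"claw": 30},
])

```text
clock: 50.5
tool_pos: [0.4899, 0.3844, -0.0101]
orientation: [-180.0, 0.0, -99.9]
force: [1.3, -1.1, 0.1]
opening: 0.0383
gripper_force: 30.0
```

Request:
arm_command([
  {"translation": [-1,0,0],"rotation": [0,0,0],"claw": 30},
  {"translation": [-1.5,0,0],"rotation": [0,0,0],"claw": 30},
  {"translation": [-1.5,0,0],"rotation": [0,0,0],"claw": 30},
])

```text
clock: 50.8
tool_pos: [0.4902, 0.3859, -0.0102]
orientation: [-180.0, -0.0, -99.9]
force: [1.2, -1.5, -0.5]
opening: 0.0386
gripper_force: 30.0
```

Request:
arm_command([
  {"translation": [-1,0,0],"rotation": [0,0,0],"claw": 30},
  {"translation": [-1,0,0],"rotation": [0,0,0],"claw": 30},
])

```text
clock: 51.0
tool_pos: [0.4904, 0.3869, -0.0102]
orientation: [-180.0, 0.0, -99.9]
force: [1.3, -1.1, 0.1]
opening: 0.0384
gripper_force: 30.0
```

Request:
arm_command([
  {"translation": [-1,0,0],"rotation": [0,0,0],"claw": 30},
  {"translation": [-1,0,0],"rotation": [0,0,0],"claw": 30},
])

```text
clock: 51.2
tool_pos: [0.4905, 0.3875, -0.0102]
orientation: [180.0, -0.0, -99.9]
force: [1.8, -2.2, 0.7]
opening: 0.0387
gripper_force: 30.0
```

Request:
arm_command([
  {"translation": [-1,0,0],"rotation": [0,0,0],"claw": 30},
  {"translation": [-1.5,0,0],"rotation": [0,0,0],"claw": 30},
  {"translation": [-1.5,0,0],"rotation": [0,0,0],"claw": 30},
])

```text
clock: 51.5
tool_pos: [0.4905, 0.3878, -0.0102]
orientation: [180.0, -0.1, -99.9]
force: [1.8, -6.3, 2.8]
opening: 0.0383
gripper_force: 30.0
```

Request:
arm_command([
  {"translation": [0,0,0],"rotation": [0,0,0],"claw": 30},
  {"translation": [0,0,0],"rotation": [0,0,0],"claw": 30},
])

```text
clock: 51.7
tool_pos: [0.4905, 0.3878, -0.0102]
orientation: [180.0, -0.1, -99.9]
force: [1.7, -6.5, 2.4]
opening: 0.038
gripper_force: 30.0
```

Firm stop: the pods are against each other and home. I'll release, go up and check.

Request:
arm_command([
  {"translation": [1,0,0],"rotation": [0,0,0],"claw": 30},
  {"translation": [1,0,0],"rotation": [0,0,0],"claw": 87},
  {"translation": [1,0,0],"rotation": [0,0,0],"claw": 87},
  {"translation": [1,0,0],"rotation": [0,0,0],"claw": 87},
  {"translation": [1,0,0],"rotation": [0,0,0],"claw": 87},
])

```text
clock: 52.2
tool_pos: [0.4905, 0.3888, -0.0101]
orientation: [-180.0, 0.0, -99.9]
force: [-0.1, -0.6, -0.1]
opening: 0.0647
gripper_force: 0.0
```

Request:
arm_command([
  {"translation": [0,0,0],"rotation": [0,0,0],"claw": 87},
  {"translation": [0,0,-30],"rotation": [0,0,0],"claw": 87},
  {"translation": [0,0,-80],"rotation": [0,0,0],"claw": 87},
  {"translation": [0,0,-130],"rotation": [0,0,0],"claw": 87},
  {"translation": [0,0,-180],"rotation": [0,0,0],"claw": 87},
])

```text
clock: 52.7
tool_pos: [0.4903, 0.388, 0.1718]
orientation: [180.0, -0.0, -99.9]
force: [0.8, 0.7, -0.2]
opening: 0.0871
gripper_force: 0.0
```

Request:
arm_command([
  {"translation": [40,0,-30],"rotation": [0,0,0],"claw": 87},
  {"translation": [80,0,-50],"rotation": [0,0,0],"claw": 87},
  {"translation": [120,10,-50],"rotation": [0,0,0],"claw": 87},
  {"translation": [160,15,-50],"rotation": [0,0,0],"claw": 87},
  {"translation": [200,20,-50],"rotation": [0,0,0],"claw": 87},
])

```text
clock: 53.2
tool_pos: [0.4357, 0.1933, 0.2201]
orientation: [-180.0, 0.0, -99.9]
force: [0.5, -0.5, 0.2]
opening: 0.0871
gripper_force: 0.0
```

Request:
arm_command([
  {"translation": [45,0,0],"rotation": [0,0,0],"claw": 87},
  {"translation": [90,0,0],"rotation": [0,0,0],"claw": 87},
  {"translation": [135,0,0],"rotation": [0,0,0],"claw": 87},
  {"translation": [180,0,0],"rotation": [0,0,0],"claw": 87},
  {"translation": [225,0,0],"rotation": [0,0,0],"claw": 87},
])

```text
clock: 53.7
tool_pos: [0.397, -0.0284, 0.2202]
orientation: [-179.9, 0.1, -99.9]
force: [0.9, -0.3, -0.5]
opening: 0.0868
gripper_force: 0.0
```

Request:
arm_command([
  {"translation": [45,0,0],"rotation": [0,0,0],"claw": 87},
  {"translation": [80,0,0],"rotation": [0,0,0],"claw": 87},
  {"translation": [80,0,0],"rotation": [0,0,0],"claw": 87},
])

```text
clock: 54.0
tool_pos: [0.3827, -0.1086, 0.22]
orientation: [-180.0, 0.0, -100.2]
force: [-0.4, 0.9, 0.3]
opening: 0.087
gripper_force: 0.0
```

```bash
python3 - <<'E'
from h import *
print(ctrl.get_obs()['tool_pos'])
O=np.array([.4827,.349]); u=np.array([np.cos(np.radians(80.3)),np.sin(np.radians(80.3))])
for n in('top','side'):
    p,d=snap(n); W=cloud(n,d)
    for nm,c,h in(('S',(.499,.441),.044),('M',(.4895,.387),.054),('L',(.612,.13),.214)):
        q=near(W,c,.03,h-.004,h+.006)
        if len(q): 
            r=circ(q); print(n,nm,r,'rail x',((r[0][:2]/1000-O)@u).round(4))
    if n=='top': t=cv2.resize(p[140:275,225:365],(622,600),interpolation=cv2.INTER_CUBIC)
save('end',t)
E
```

```text
[ 0.38272729 -0.10864643  0.21999874]
top S (array([498.3, 441.6,  44. ]), array([497.3, 442. ]), 16.3, 60) rail x 0.0939
top M (array([488.2, 386.1,  54.5]), array([487.9, 385.3]), 17.1, 76) rail x 0.0375
top L (array([605.6, 128.3, 214.5]), array([606.3, 127.5]), 20.6, 112) rail x -0.1968
side S (array([497.3, 442.4,  43.4]), array([499.1, 442.4]), 14.3, 47) rail x 0.0945
side M (array([486.4, 386.9,  53.4]), array([487.4, 388.6]), 17.9, 67) rail x 0.038
```

View pics/end.png

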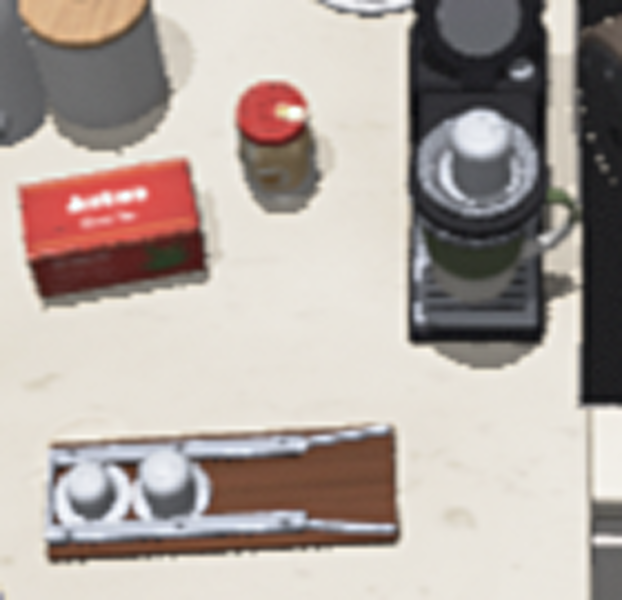

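The small and medium pods are home in the rail in the right order, at x = +94 and +38 mm. The carton and jar are untouched. I'll swing the arm clear so the side camera can cross-check the large pod's centring.

Request:
arm_command([
  {"translation": [42,-17,0],"rotation": [0,0,0],"claw": 87},
  {"translation": [84,-34,0],"rotation": [0,0,0],"claw": 87},
  {"translation": [126,-51,0],"rotation": [0,0,0],"claw": 87},
  {"translation": [168,-68,0],"rotation": [0,0,0],"claw": 87},
  {"translation": [209,-85,0],"rotation": [0,0,0],"claw": 87},
])

```text
clock: 54.6
tool_pos: [0.4328, -0.3271, 0.2197]
orientation: [-180.0, 0.0, -99.8]
force: [1.9, 0.9, 0.1]
opening: 0.0868
gripper_force: 0.0
```

Request:
arm_command([
  {"translation": [48,11,0],"rotation": [0,0,0],"claw": 87},
  {"translation": [96,23,0],"rotation": [0,0,0],"claw": 87},
  {"translation": [144,34,0],"rotation": [0,0,0],"claw": 87},
  {"translation": [192,46,0],"rotation": [0,0,0],"claw": 87},
  {"translation": [240,57,0],"rotation": [0,0,0],"claw": 87},
])

```text
clock: 55.1
tool_pos: [0.3348, -0.5538, 0.2197]
orientation: [-180.0, 0.0, -99.8]
force: [1.6, -1.0, -0.0]
opening: 0.0872
gripper_force: 0.0
```

Request:
arm_command([
  {"translation": [30,40,0],"rotation": [0,0,0],"claw": 87},
  {"translation": [50,60,0],"rotation": [0,0,0],"claw": 87},
  {"translation": [50,60,0],"rotation": [0,0,0],"claw": 87},
])

```text
clock: 55.4
tool_pos: [0.2649, -0.5929, 0.2192]
orientation: [179.9, 0.0, -100.0]
force: [0.6, -0.4, 0.2]
opening: 0.087
gripper_force: 0.0
```

```bash
cat > fit.py <<'E'
from h import *
from scipy.optimize import least_squares
print(ctrl.get_obs()['tool_pos'])
for n in('side','top'):
    Ws=[cloud(n,snap(n)[1]) for _ in range(8)]
    W=np.nanmean(np.stack(Ws),0)
    for nm,c,zb,R,h in(('L',(.611,.13),.16,.022,.054),('M',(.49,.387),.01,.02,.044),('S',(.499,.442),.01,.0175,.034)):
        q=near(W,c,.03,zb+.014,zb+h-.006)
        if len(q)<8: print(n,nm,'hidden',len(q)); continue
        s=least_squares(lambda v:np.hypot(q[:,0]-v[0],q[:,1]-v[1])-R,c,loss='soft_l1',f_scale=.001)
        t=near(W,s.x+[.002,0],R-.005,zb+h-.006,zb+h+.006); A=np.c_[t[:,:2]-s.x,np.ones(len(t))]
        print(n,nm,s.x.round(4),len(q),'top plane',np.linalg.lstsq(A,t[:,2],rcond=None)[0].round(4))
    fr=W[(np.hypot(W[...,0]-.6135,W[...,1]-.1305)<.05)&(W[...,2]>.157)&(W[...,2]<.1725)]
    rr=fr[fr[:,2]>.165]; print('ring pts',len(rr),cv2.minEnclosingCircle((rr[:,:2]*1000).astype(np.float32)))
E
python3 fit.py
```

```text
[ 0.2648939  -0.59288104  0.21917056]
side L [0.6116 0.1297] 174 top plane [0.0011 0.0112 0.2144]
side M [0.4927 0.3882] 114 top plane [-0.0208  0.0079  0.0541]
side S [0.5031 0.4432] 60 top plane [-0.0213 -0.0041  0.044 ]
ring pts 77 ((614.325927734375, 131.2910919189453), 41.32620620727539)
top L [0.6106 0.1276] 92 top plane [-0.0126 -0.0226  0.2149]
top M [0.4914 0.3861] 51 top plane [-0.0324  0.008   0.0546]
top S [0.5016 0.4415] 26 top plane [-0.0819 -0.0001  0.0445]
ring pts 120 ((612.4840087890625, 128.61415100097656), 41.20586013793945)
```

The large pod is upright (tilt about 0.01 rad), at floor height, and within 2–3 mm of the ring's centre in both cameras. I'll hand the job in.

```bash
python3 -c "
from plant import ctrl
print(ctrl.close_job())"
```

```text
the job is handed in; nothing more can be done
None
```

I've handed the job in, though no verdict came back: the large pod is seated flat in the machine, about 2–3 mm off centre by the cameras, the small and medium pods are back in the rail in their old order against the stop, and the carton and jar were left alone.

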